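Quarter-turn the box and punch its last corner

ROBOT

A 6-joint arm with a two-finger parallel gripper is mounted at the origin on the work surface. World frame = base frame: x ahead of the robot, y to its left, z up, the work surface at z = 0. Lengths are in mm, angles in rad, forces in N, time in s.
With the tool pointing down it reaches from about 375 to 825 mm from the base axis. Payload 5.5 kg.
Tool frame: the origin (TCP) lies between the finger pads; the fingertips stand 11 mm ahead of it and the grasp point (between the pads) lies 8 mm behind it (finger_overhang is the distance from the TCP to the fingertips, in mm); z points along the fingers, y is the line along which they close (so a half turn about z gives the same grasp; the last joint's range is limited). The gripper opens to 85 mm and grips with 20 to 120 N. Pads are 22 mm wide; open, the fingers measure 114 mm over their backs; the gripper's body (76 mm by 85 mm) begins 54 mm behind the grasp point. The pads swing forward as they close: fully open they stand 13 mm farther back than shut.
Start: joints at [-1.282, 0.314, -0.047, 1.21, 0, 1.571], TCP at [170.878, -575.148, 208.599] pointing down, gripper open.
Joint ranges: [-2.67, 2.67], [-0.69, 1.73], [-1.03, 1.25], [-2.08, 2.16], [-1.42, 1.45], [-3.14, 3.14]. Speed limits (rad/s): [2.39, 2.39, 3.01, 3.14, 3.14, 3.14].

INTERFACE

Orientations are given as a 3x3 rotation matrix whose columns are the frame's x, y, z axes.
In Python, from workcell import get_state, grab_frame, close_job, finger_overhang gives the robot as it stands.
- The arm moves only by the tool move_arm, never from a script. Its argument "motion" is a list of rows, each a list of 6 numbers: the shift along the tool's x, y, z in cm, then the turn, a rotation vector about the tool's x, y, z in rad. A call has exactly 5 rows; each row is the pose to reach, as a shift and turn from the pose commanded when the call began, along the tool's axes at that moment; what a row does not reach only later rows make up. A row lasts 1/10 s, in which the tool goes at most 50 mm and 8.59 degrees, less where a joint would pass 70% of its speed; a pose out of reach is approached as far as the arm can. A call with a gripper value outside its range is refused whole. "hand" is the closure, from 0 (fully open) to 1 (shut), set as the call begins (left out, the last holds). The fingers move at their own pace and stop on an object; "newtons" is the grip in N (left out, the last holds). Time passes only in rows, so rows that repeat a pose let the fingers close, or fill a call up. It gives the time, the measured TCP pose, the force, the opening and the grip force at its end, in the units of the state.
- get_state(): the state, without advancing time (a new reading comes with each control period).
- grab_frame(name): name is "scene" or "top"; returns a dict with "image" (420x560x3 uint8, red, green, blue), "mtx" (3x3 intrinsics, pixels), "dist_coeffs" ([k1, k2, p1, p2, k3] as OpenCV has them; the pictures are not rectified), "rvec" (rotation vector, rad) and "tvec" (3), from world to camera coordinates, as OpenCV has them. Camera axes: x right, y down, z forward; pixel columns grow to the right and rows downward; lengths in mm; the calibration is good to about 2 mm. A picture is of the moment at which its call begins. There is no depth.
- close_job(): hands the job in; it is judged then, once.
The state is a dict: "clock": time; "qpos": joint angles; "qvel": joint speeds; "tau": joint torques, N m; "tool_pos": TCP position; "ee_rot": TCP orientation; "wrist_force": force on the tool from outside, world axes, zero at the start; "moment": the same for the moment, N m; "gripper_width": opening from 0.0 (shut) to 1.0 (fully open); "grip_force": force on a finger pad.
Only numpy, scipy, OpenCV 4.12 (cv2) and the standard library are available. Lean on these libraries where they do the work, as an engineer would, in place of code of your own. Each camera call takes 0.05 s, during which the arm holds its last target. There are 200 camera calls.

TASK

The upturned wooden box is having the feet positions marked at its four corners, and only one corner is still unmarked. Slide the box round a quarter turn anticlockwise (seen from above) so that its unmarked corner goes under the punch, push it snug against both steel fences, and only then press the punch cap straight down until it snaps. Leave the box there against the fences with the punch sprung back up, and do not disturb the jar, bowl and mallet.

Things in the scene. Friction and masses are not known exactly. Their poses are not given: they have to be found in the camera images.
- box: bare wooden box lying bottom up on the bench, 110 (its x) x 150 (its y) x 50 mm high, 0.3-0.5 kg, too wide to grasp. Origin: centre of the face on the bench, z up. Three top corners bear a dark 7 mm punch mark, 18 mm in from both sides; the one at its own +x, -y has none. At the start its x points along the stand's x within 0.5 rad; when done, along the stand's +y
- box_corner (a point): the outer top corner of the box that is still unmarked, at (+55, -75, 50) mm in the box's frame
- jig: fixed marking stand. Origin: on the bench, at the inner corner of two steel fences 75 mm long, 32 high, 5 thick, with flat feet 28 mm wide on the outside. One fence runs along the stand's -y (stops pushes along +x at x = 0), the other along -x (stops pushes along +y at y = 0). The box belongs in the -x, -y quadrant: home, its centre is at (-75, -55) mm. The punch axis is at (-18, -18) mm
- cap_top (a point): centre of the flat top of the punch's black palm cap, 36 mm across, 179 mm above the bench at rest; it moves with the cap
- punch_rod (a joint): slide of the whole punch in its guide, m, 0 = up, positive down, at most 0.012; light return spring, about 1 to 3 N. The tip meets the top of a box below it at 0.008
- punch_cap (a joint): slide of the cap over the punch rod, m, 0 = up, positive down, stop at 0.010. Once the tip bears on the box it needs 5 N to start and about 13 N at 0.002, then the spring lets go: 3 N or less beyond 0.008. It has snapped beyond 0.008. So from rest the cap goes down 18 mm in all; let go, it comes back up by itself
- jar: black lidded lacquer jar, 76 mm across, 104 mm high; bystander. Origin: centre of its foot
- bowl: aluminium bowl, 124 mm across, 55 mm high; bystander. Origin: centre of its foot
- mallet: wooden mallet lying on the bench, 200 mm long; bystander. Origin: under its middle
- column_top (a point): top of the stand's steel column, 26 mm thick, 118 mm high, behind the fence corner at (55, 55) mm in the stand's frame, on a base plate 96 mm square, 12 mm thick; from it an arm 24 mm wide (underside 74 mm, top 104 mm above the bench) reaches diagonally to a round nose 30 mm across that guides the punch
Things that resemble listed ones, but are neither listed nor needed, are in the scene too. There is more than one size of the jig; the job needs the largest. Leave any blue look-alike of the box alone.

How it is judged (in metres and radians):
On the way, in this order (a step that is already met when the one before it is completed fails the run):
1. the box, a quarter turn on, lies snug in the fences with its unmarked corner under the punch (horizontal distance between box_corner and jig below 0.003 m and angle between the x axis of box and the y axis of jig, either way round below 0.03 rad and angle between box's own z axis and vertical below 0.05 rad), for 0.2 s.
2. the punch snaps on that corner (value of joint punch_cap above 0.008 m and horizontal distance between box_corner and jig below 0.0035 m and value of joint punch_rod below 0.0105 m).
At the end, for the whole second after the job is handed in: the box rests flat with its newly marked corner within 3.5 mm of the fences' inner corner and its sides within 0.03 rad of the fences, and the punch is back up within 1 mm (horizontal distance between box_corner and jig below 0.0035 m and angle between the x axis of box and the y axis of jig, either way round below 0.03 rad and angle between box's own z axis and vertical below 0.05 rad and linear speed of box below 0.01 m/s and value of joint each of punch_cap, punch_rod below 0.001 m); the robot touches nothing.
It fails at once if the punch snapped while the box's unmarked corner was not home against both fences (value of joint punch_cap above 0.008 m and (horizontal distance between box_corner and jig above 0.004 m or angle between the x axis of box and the y axis of jig, either way round above 0.035 rad)).
It fails at once if the jar, bowl or mallet was pushed more than 20 mm (distance of any of jar, bowl, mallet from where it was at the start of the episode above 0.02 m).
It also fails if it takes over 72 s, if anything falls off the work surface, if the arm or the gripper's body presses on something with over 40 N, if the wrist force passes 120 N, or if a joint passes its speed limit or range.

## Working session

There is one attempt and no reset: what is moved stays moved. The work goes in short steps, Python scripts to look and compute and a tool call to move; the robot and the scene stay as the last step left them, time stands still between calls to the robot, and variables do not carry over. Pictures are saved under pics/ and viewed, at most 10 in all, crops included, and the job is handed in when it is done.

Besides the shell and the picture viewer there is one more tool, called after ">>>" by a JSON object that holds its "name" and its "arguments", one argument or row to a line. move_arm: Moves the arm, as the interface text tells. Its arguments: {"type":"object","properties":{"motion":{"type":"array"},"hand":{"type":"number"},"newtons":{"type":"number"}},"required":["motion"]}

```bash
ls; mkdir -p pics; python3 - <<'E'
from workcell import *
import cv2,numpy as np
for n in("scene","top"):
    f=grab_frame(n); cv2.imwrite(f"pics/{n}0.png",f["image"][:,:,::-1]); np.savez(f"{n}0.npz",**f)
    R=cv2.Rodrigues(np.array(f["rvec"]))[0]; print(n,f["mtx"],f["dist_coeffs"],-R.T@np.array(f["tvec"]).ravel())
s=get_state();print(s)
E
```

```text
pics
scene [[501.28001569   0.         276.92138589]
 [  0.         501.28001569 210.5674767 ]
 [  0.           0.           1.        ]] [0.04410149 0.         0.         0.         0.        ] [1295.76880941  -61.12660352 1267.92907193]
top [[543.48763271   0.         280.45498408]
 [  0.         543.48763271 208.4879451 ]
 [  0.           0.           1.        ]] [0.0728291 0.        0.        0.        0.       ] [ 302.75383502   -7.52685288 1734.55513635]
{'clock': 0.1, 'qpos': array([-1.28199440e+00,  3.14113376e-01, -4.79787815e-02,  1.21023566e+00,
        6.29468443e-07,  1.57080812e+00]), 'qvel': array([ 0.0007255 , -0.00107827,  0.00170588,  0.0027976 ,  0.00010968,
       -0.00031944]), 'tau': array([ 3.53458527e-04, -5.40768600e+01,  3.40540445e+01,  1.11655288e-02,
       -4.59541968e-05, -5.12217042e-06]), 'tool_pos': array([ 170.72030041, -574.60515522,  207.84610455]), 'ee_rot': array([[ 9.58589141e-01,  2.84792328e-01, -4.35572344e-04],
       [ 2.84792661e-01, -9.58588016e-01,  1.46824822e-03],
       [ 6.11399778e-07, -1.53149461e-03, -9.99998827e-01]]), 'wrist_force': array([-0.49071092,  0.53227774, -0.50969908]), 'moment': array([-0.00911073, -0.02832226, -0.00511167]), 'grip_force': 0.0, 'gripper_width': 0.9981369292817316}
```

View pics/scene0.png

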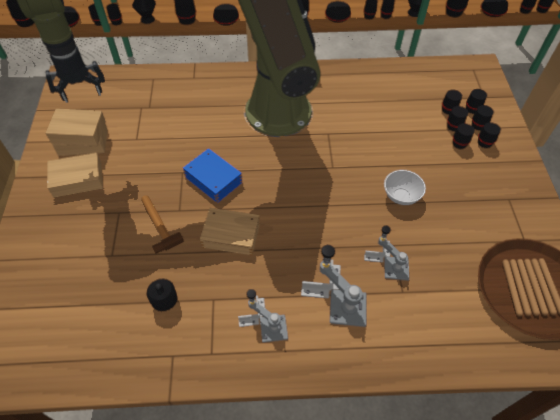

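View pics/top0.png

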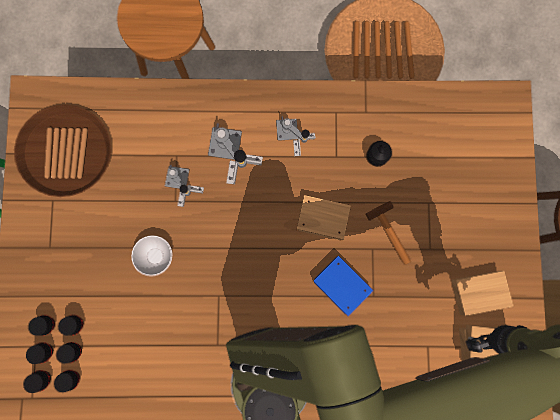

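```bash
python3 - <<'E'
import cv2,numpy as np
a=cv2.imread("pics/top0.png")[100:260,150:360]; b=cv2.imread("pics/scene0.png")[190:350,190:430]
a=cv2.resize(a,None,fx=3.8,fy=3.7,interpolation=cv2.INTER_CUBIC);b=cv2.resize(b,None,fx=3.3,fy=3.3,interpolation=cv2.INTER_CUBIC)
cv2.imwrite("pics/c1.png",a);cv2.imwrite("pics/c2.png",b)
E
```

```text
(no output)
```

View pics/c1.png

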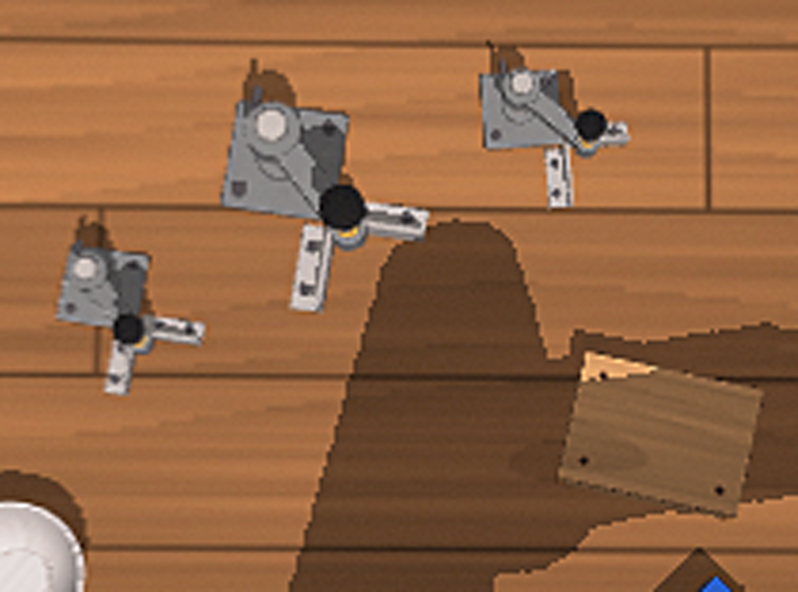

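View pics/c2.png

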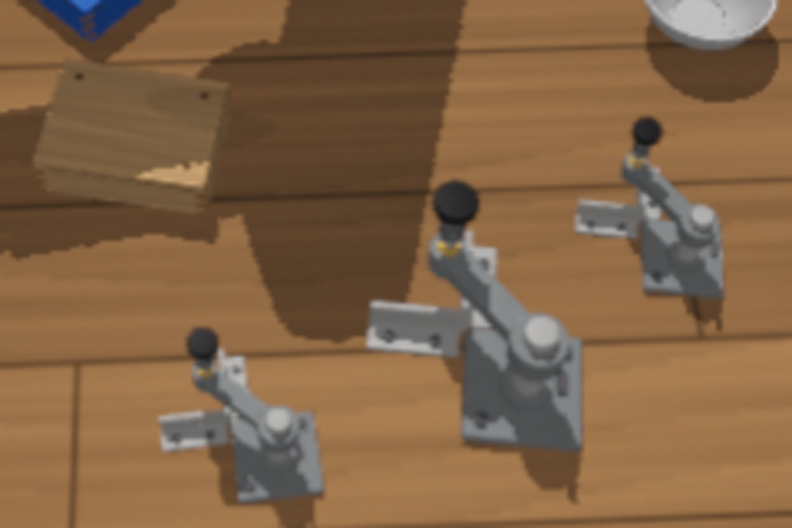

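I see three marking stands in the top view, at (235,148), (180,180) and (293,132). The one at (235,148) is clearly the largest, so it's the one I need. There are several box candidates:
- **Wooden box at (323,216):** three dark marks, and its far-right corner is unmarked. This is the one.
- **Blue box at (340,285):** the look-alike to leave alone.
- **Pale blocks near (484,293):** no marks.

Next I'll measure the box marks, the cap and the column.

```bash
cat > h.py <<'E'
import cv2,numpy as np
from workcell import *
def ray(f,uv):
    uv=np.array(uv,float).reshape(-1,1,2); n=cv2.undistortPoints(uv,f["mtx"],f["dist_coeffs"]).reshape(-1,2)
    R=cv2.Rodrigues(np.array(f["rvec"]))[0]; C=-R.T@np.array(f["tvec"]).ravel()
    return C,np.c_[n,np.ones(len(n))]@R
def onz(f,uv,z):
    C,d=ray(f,uv); return (C+d*((z-C[2])/d[:,2])[:,None])[:,:2]
def dark(img,uv,r=4):
    g=img.astype(float).sum(2); u,v=[int(round(x)) for x in uv]; w=g[v-r:v+r+1,u-r:u+r+1]
    k=np.clip(np.median(w)*0.8-w,0,None); y,x=np.mgrid[v-r:v+r+1,u-r:u+r+1]; return np.array([(k*x).sum(),(k*y).sum()])/k.sum()
def fit(P,Q):  # rigid 2D P->Q
    a,b=P-P.mean(0),Q-Q.mean(0); t=np.arctan2((a[:,0]*b[:,1]-a[:,1]*b[:,0]).sum(),(a*b).sum())
    R=np.array([[np.cos(t),-np.sin(t)],[np.sin(t),np.cos(t)]]); c=Q.mean(0)-R@P.mean(0); return c,t,Q-(P@R.T+c)
M=np.array([[37,57],[-37,57],[-37,-57]],float)
def blob(img,cond,uv,r):
    m=np.zeros(img.shape[:2],np.uint8); u,v=uv; m[v-r:v+r,u-r:u+r]=cond(img[v-r:v+r,u-r:u+r].astype(int))
    n,l,s,c=cv2.connectedComponentsWithStats(m); i=1+np.argmax(s[1:,4]); return c[i],s[i]
E
python3 - <<'E'
from h import *
T=dict(np.load("top0.npz"));S=dict(np.load("scene0.npz"))
C=lambda x,y:(150+x/3.8,100+y/3.7); D=lambda x,y:(190+x/3.3,190+y/3.3)
mt=[dark(T["image"],C(*p)) for p in((603,376),(583,461),(719,490))]
# scene: visible marks at left-top (79,76)= -x,-y ; (204,96)= -x,+y
ms=[dark(S["image"],D(*p)) for p in((204,96),(79,76))]
q=onz(T,mt,50);print("marks top",mt,q); print("scene (-37,57),(-37,-57)",onz(S,ms,50))
print("box",fit(M,q))
bl=lambda i:(i.max(2)<50); 
ct,s1=blob(T["image"],bl,(240,156),12); cs,s2=blob(S["image"],bl,(328,251),12)
print(ct,s1,cs,s2,"cap",onz(T,ct,177),onz(S,cs,177))
lt=lambda i:(i.min(2)>165)&(np.ptp(i,axis=2)<25)
kt,s1=blob(T["image"],lt,(221,133),10); ks,s2=blob(S["image"],lt,(354,292),8)
print(kt,s1,ks,s2,"col",onz(T,kt,118),onz(S,ks,118))
print("plate",onz(T,[C(237,102),C(348,115),C(221,205)],12), "scene plate",onz(S,[D(582,340),D(580,447),D(463,440)],12))
print("fence ends",onz(T,[C(427,240),C(292,305),C(322,312)],[0][0]))
print("mallet,jar,bowl,blue",onz(T,[(380,212),(366,210),(379,153),(152,256),(337,253),(312,278)],30))
print(finger_overhang if not callable(finger_overhang) else finger_overhang())
E
```

```text
marks top [array([308.15781638, 201.35037221]), array([303.10559006, 224.12215321]), array([338.90035587, 232.1405694 ])] [[ 557.89122529 -115.76124871]
 [ 486.0049544   -99.74473098]
 [ 461.49586563 -211.0889253 ]]
scene (-37,57),(-37,-57) [[ 486.47047093  -97.0057781 ]
 [ 461.26967764 -207.90018946]]
box (array([ 509.76524056, -163.40263627]), np.float64(-0.2163152576358631), array([[-0.24576463, -0.08883205],
       [ 0.14339021,  0.04490147],
       [ 0.10237442,  0.04393058]]))
[239.49166667 155.61666667] [234 150  13  12 120] [328.43434343 251.98989899] [322 246  12  13  99] cap [[672.885935    93.07556092]] [[679.10584182  97.18677897]]
[220.93023256 133.27906977] [218 130   7   8  43] [353.58490566 289.67924528] [350 286   8   8  53] col [[756.03529426 154.24333912]] [[756.29537354 157.53386834]]
plate [[804.54871883 192.90865166]
 [793.69949995  97.96387372]
 [711.97854891 204.76836173]] scene plate [[717.89145769 211.11000192]
 [809.59834085 195.9368063 ]
 [800.09451256 103.88002798]]
fence ends [[684.73835033  29.77513197]
 [625.93614695 144.22144624]
 [619.88419257 118.63890461]]
mallet,jar,bowl,blue [[ 528.03028786 -344.16705774]
 [ 534.18201602 -300.07071039]
 [ 718.99326291 -344.84504628]
 [ 386.59773637  369.14641156]
 [ 397.83050922 -206.7547563 ]
 [ 319.93079736 -128.043809  ]]
11.0
```

```bash
cat > p.py <<'E'
import numpy as np, json
def rot(a): return np.array([[np.cos(a),-np.sin(a)],[np.sin(a),np.cos(a)]])
def rows(cmd,poses,dec=1):
    """poses: list of (x,y,z,yaw). prints calls of 5 rows (cm, rad), returns commanded pose"""
    poses=list(poses)
    while len(poses)%5: poses.append(poses[-1])
    cmd=np.array(cmd,float)
    for i in range(0,len(poses),5):
        out=[]
        for p in poses[i:i+5]:
            d=rot(-cmd[3])@(np.array(p[:2])-cmd[:2])
            out.append([round(d[0]/10,dec),round(-d[1]/10,dec),round((cmd[2]-p[2])/10,dec),0,0,round(-(p[3]-cmd[3]),2)])
        print(json.dumps([[float(v) for v in o] for o in out]))
        o=out[-1]; w=rot(cmd[3])@(np.array([o[0],-o[1]])*10)
        cmd=np.array([cmd[0]+w[0],cmd[1]+w[1],cmd[2]-o[2]*10,cmd[3]-o[5]])
    print("cmd",cmd.round(2).tolist()); return cmd
def line(a,b,n): return [np.array(a)+(np.array(b)-np.array(a))*k/n for k in range(1,n+1)]
def arc(p,cor,th,n):
    p=np.array(p,float); return [np.r_[cor+rot(th*k/n)@(p[:2]-cor),p[2],p[3]+th*k/n] for k in range(1,n+1)]
def off(box,v,z,yaw): return np.r_[np.array(box[:2])+rot(box[2])@np.array(v,float),z,yaw]
E
python3 - <<'E'
from p import *
box=np.array([509.8,-162.5,-.216]); c=[170.878,-575.148,208.6,.289]
a=off(box,(0,-97),200,box[2]+np.pi/2)
c=rows(c,line(c,a,10))
b=a.copy(); b[2]=28
c=rows(c,line(c,b,5))
s=off(box,(0,-86),28,b[3])
cor=off(box,(-100,0),0,0)[:2]
c=rows(c,line(c,s,2)+arc(s,cor,.7,13))
E
```

```text
[[4.0, -2.1, 0.1, 0.0, 0.0, -0.11], [7.9, -4.3, 0.2, 0.0, 0.0, -0.21], [11.9, -6.4, 0.3, 0.0, 0.0, -0.32], [15.8, -8.6, 0.3, 0.0, 0.0, -0.43], [19.8, -10.7, 0.4, 0.0, 0.0, -0.53]]
[[4.5, 0.1, 0.1, 0.0, 0.0, -0.11], [9.0, 0.3, 0.2, 0.0, 0.0, -0.22], [13.5, 0.4, 0.3, 0.0, 0.0, -0.32], [18.0, 0.6, 0.4, 0.0, 0.0, -0.43], [22.5, 0.7, 0.5, 0.0, 0.0, -0.54]]
cmd [488.95, -256.58, 199.6, 1.36]
[[-0.0, 0.0, 3.4, 0.0, 0.0, 0.0], [-0.0, 0.0, 6.9, 0.0, 0.0, 0.0], [-0.0, 0.0, 10.3, 0.0, 0.0, 0.0], [-0.1, 0.0, 13.7, 0.0, 0.0, 0.0], [-0.1, 0.0, 17.2, 0.0, 0.0, 0.0]]
cmd [488.74, -257.56, 27.6, 1.36]
[[0.6, 0.0, -0.0, 0.0, 0.0, 0.0], [1.1, 0.0, -0.0, 0.0, 0.0, 0.0], [1.7, 0.5, -0.0, 0.0, 0.0, -0.05], [2.3, 0.9, -0.0, 0.0, 0.0, -0.1], [2.9, 1.3, -0.0, 0.0, 0.0, -0.16]]
[[0.5, 0.4, -0.0, 0.0, 0.0, -0.05], [1.1, 0.8, -0.0, 0.0, 0.0, -0.11], [1.7, 1.2, -0.0, 0.0, 0.0, -0.16], [2.3, 1.6, -0.0, 0.0, 0.0, -0.21], [2.9, 1.9, -0.0, 0.0, 0.0, -0.27]]
[[0.6, 0.5, -0.0, 0.0, 0.0, -0.05], [1.1, 0.9, -0.0, 0.0, 0.0, -0.1], [1.7, 1.3, -0.0, 0.0, 0.0, -0.16], [2.3, 1.6, -0.0, 0.0, 0.0, -0.21], [3.0, 2.0, -0.0, 0.0, 0.0, -0.27]]
cmd [541.05, -170.35, 27.6, 2.06]
```

>>> {"name": "move_arm", "arguments": {
  "motion": [
    [4.0,-2.1,0.1,0,0,-0.11],
    [7.9,-4.3,0.2,0,0,-0.21],
    [11.9,-6.4,0.3,0,0,-0.32],
    [15.8,-8.6,0.3,0,0,-0.43],
    [19.8,-10.7,0.4,0,0,-0.53]
  ],
  "hand": 0.3
}}

```text
clock: 0.6
tool_pos: [330.9, -414.6, 204.3]
ee_rot: [[0.68, 0.733, -0.0], [0.733, -0.68, 0.0], [0.0, -0.0, -1.0]]
wrist_force: [0.3, -0.4, -0.5]
gripper_width: 0.702
grip_force: 0.0
```

>>> {"name": "move_arm", "arguments": {
  "motion": [
    [4.5,0.1,0.1,0,0,-0.11],
    [9.0,0.3,0.2,0,0,-0.22],
    [13.5,0.4,0.3,0,0,-0.32],
    [18.0,0.6,0.4,0,0,-0.43],
    [22.5,0.7,0.5,0,0,-0.54]
  ]
}}

```text
clock: 1.1
tool_pos: [489.9, -255.1, 199.3]
ee_rot: [[0.206, 0.979, -0.0], [0.979, -0.206, 0.0], [-0.0, -0.0, -1.0]]
wrist_force: [0.2, 0.4, -0.1]
gripper_width: 0.697
grip_force: 0.0
```

Tracking is good. Next I lower the tool behind the box's -y face.

>>> {"name": "move_arm", "arguments": {
  "motion": [
    [0,0,3.4,0,0,0],
    [0,0,6.9,0,0,0],
    [0,0,10.3,0,0,0],
    [-0.1,0,13.7,0,0,0],
    [-0.1,0,17.2,0,0,0]
  ]
}}

```text
clock: 1.6
tool_pos: [488.6, -257.4, 26.1]
ee_rot: [[0.21, 0.978, -0.0], [0.978, -0.21, 0.0], [0.0, -0.0, -1.0]]
wrist_force: [0.6, 0.3, -0.0]
gripper_width: 0.699
grip_force: 0.0
```

>>> {"name": "move_arm", "arguments": {
  "motion": [
    [0.6,0,0,0,0,0],
    [1.1,0,0,0,0,0],
    [1.7,0.5,0,0,0,-0.05],
    [2.3,0.9,0,0,0,-0.1],
    [2.9,1.3,0,0,0,-0.16]
  ]
}}

```text
clock: 2.1
tool_pos: [509.8, -232.2, 30.4]
ee_rot: [[0.049, 0.999, 0.004], [0.999, -0.049, -0.002], [-0.001, 0.004, -1.0]]
wrist_force: [0.6, -0.0, 0.2]
gripper_width: 0.702
grip_force: 0.0
```

>>> {"name": "move_arm", "arguments": {
  "motion": [
    [0.5,0.4,0,0,0,-0.05],
    [1.1,0.8,0,0,0,-0.11],
    [1.7,1.2,0,0,0,-0.16],
    [2.3,1.6,0,0,0,-0.21],
    [2.9,1.9,0,0,0,-0.27]
  ]
}}

```text
clock: 2.6
tool_pos: [530.4, -204.1, 30.5]
ee_rot: [[-0.219, 0.976, 0.004], [0.976, 0.219, -0.001], [-0.002, 0.004, -1.0]]
wrist_force: [-0.1, -0.4, 0.3]
gripper_width: 0.698
grip_force: 0.0
```

>>> {"name": "move_arm", "arguments": {
  "motion": [
    [0.6,0.5,0,0,0,-0.05],
    [1.1,0.9,0,0,0,-0.1],
    [1.7,1.3,0,0,0,-0.16],
    [2.3,1.6,0,0,0,-0.21],
    [3.0,2.0,0,0,0,-0.27]
  ]
}}

```text
clock: 3.1
tool_pos: [543.2, -170.3, 30.5]
ee_rot: [[-0.471, 0.882, 0.004], [0.882, 0.471, -0.001], [-0.003, 0.003, -1.0]]
wrist_force: [-0.5, -1.0, 1.1]
gripper_width: 0.699
grip_force: 0.0
```

>>> {"name": "move_arm", "arguments": {
  "motion": [
    [-1.5,0,0,0,0,0],
    [-2,0,-3,0,0,0],
    [-4,0,-7,0,0,0],
    [-8,0,-11,0,0,0],
    [-12,0,-15,0,0,0]
  ],
  "hand": 0
}}

```text
clock: 3.6
tool_pos: [594.4, -269.8, 172.7]
ee_rot: [[-0.469, 0.883, 0.003], [0.883, 0.469, -0.002], [-0.003, 0.002, -1.0]]
wrist_force: [1.1, -0.2, 0.3]
gripper_width: 1.004
grip_force: 0.0
```

```bash
python3 - <<'E'
from h import *
for n in("scene","top"):
    f=grab_frame(n); np.savez(f"{n}1.npz",**f); im=f["image"][:,:,::-1]
    if n=="top": a=im[80:300,180:460]
    else: b=im[120:340,100:380]
cv2.imwrite("pics/d1.png",cv2.resize(np.vstack([a,b]),None,fx=1.35,fy=1.35,interpolation=cv2.INTER_CUBIC)); print(get_state()["tool_pos"])
E
```

```text
[ 599.1240134  -274.42105619  176.83161957]
```

View pics/d1.png

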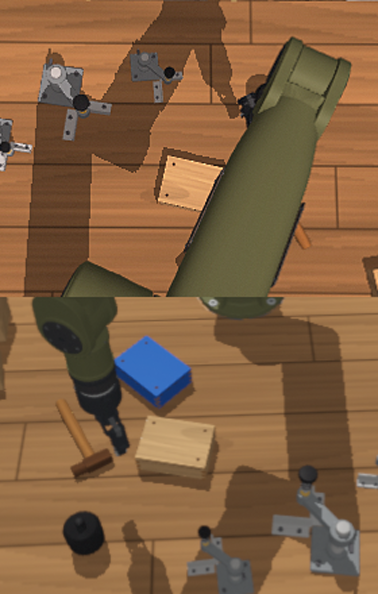

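```bash
python3 - <<'E'
from h import *
T=dict(np.load("top1.npz"));S=dict(np.load("scene1.npz"))
a=cv2.resize(T["image"][180:260,285:365,::-1],None,fx=5,fy=5,interpolation=cv2.INTER_CUBIC)
b=cv2.resize(S["image"][195:275,165:285,::-1],None,fx=5,fy=5,interpolation=cv2.INTER_CUBIC)[:400]
cv2.imwrite("pics/d2.png",np.hstack([a,b[:,:400]]))
E
```

```text
(no output)
```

View pics/d2.png

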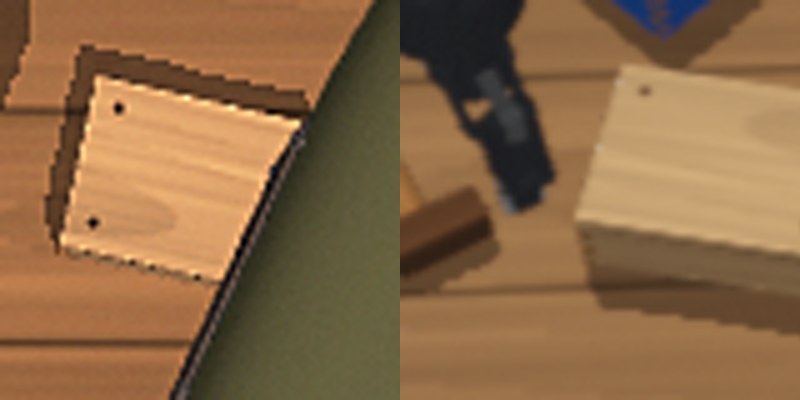

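```bash
python3 - <<'E'
from h import *
T=dict(np.load("top1.npz"));S=dict(np.load("scene1.npz"))
s=get_state();print(s["clock"],s["tool_pos"],s["qpos"])
P=np.array([[599.,-274,166],[599,-274,260],[510,-163,50]])
for f in(S,T): print(cv2.projectPoints(P,f["rvec"],f["tvec"],f["mtx"],f["dist_coeffs"])[0].reshape(-1,2).round(0))
m=[dark(T["image"],p) for p in((308.6,201.6),(303.6,224.4))]; print(onz(T,m,50)); print(onz(S,dark(S["image"],(165+49,195+18)),50))
E
```

```text
3.7 [ 599.1240134  -274.42105619  176.83161957] [-0.42880001  0.42428276  0.03856578  1.16990407 -0.00133712  0.65797414]
[[182. 232.]
 [176. 212.]
 [229. 226.]]
[[365. 182.]
 [370. 176.]
 [323. 217.]]
[[ 558.26619589 -116.19102534]
 [ 486.01713428  -99.79191981]]
[[ 461.54721175 -207.85528279]]
```

```bash
python3 - <<'E'
from p import *
box=np.array([509.8,-162.5,-.216]); c=[597.6,-276.3,177.6,2.06]
a=off(box,(0,-99),140,box[2]+np.pi/2); b=a.copy(); b[2]=25
c=rows(c,line(c,a,5)); c=rows(c,line(c,b,5)); c=rows(c,line(c,off(box,(0,-66),25,b[3]),5))
E
```

```text
[[1.3, -1.8, 0.8, 0.0, 0.0, 0.14], [2.7, -3.5, 1.5, 0.0, 0.0, 0.28], [4.0, -5.3, 2.3, 0.0, 0.0, 0.42], [5.3, -7.1, 3.0, 0.0, 0.0, 0.56], [6.6, -8.8, 3.8, 0.0, 0.0, 0.71]]
cmd [488.91, -259.39, 139.6, 1.35]
[[0.0, -0.0, 2.3, 0.0, 0.0, -0.0], [0.0, -0.0, 4.6, 0.0, 0.0, -0.0], [0.0, -0.0, 6.9, 0.0, 0.0, -0.0], [0.0, -0.0, 9.2, 0.0, 0.0, -0.0], [0.0, -0.0, 11.5, 0.0, 0.0, -0.0]]
cmd [488.91, -259.39, 24.6, 1.35]
[[0.7, -0.0, -0.0, 0.0, 0.0, -0.0], [1.3, -0.0, -0.0, 0.0, 0.0, -0.0], [2.0, -0.0, -0.0, 0.0, 0.0, -0.0], [2.6, -0.0, -0.0, 0.0, 0.0, -0.0], [3.3, -0.1, -0.0, 0.0, 0.0, -0.0]]
cmd [495.16, -226.98, 24.6, 1.35]
```

>>> {"name": "move_arm", "arguments": {
  "motion": [
    [1.3,-1.8,0.8,0,0,0.14],
    [2.7,-3.5,1.5,0,0,0.28],
    [4.0,-5.3,2.3,0,0,0.42],
    [5.3,-7.1,3.0,0,0,0.56],
    [6.6,-8.8,3.8,0,0,0.71]
  ],
  "hand": 0.3
}}

```text
clock: 4.2
tool_pos: [484.0, -251.6, 131.3]
ee_rot: [[0.227, 0.974, 0.002], [0.974, -0.227, -0.001], [-0.001, 0.002, -1.0]]
wrist_force: [0.1, 0.2, 0.3]
gripper_width: 0.703
grip_force: 0.0
```

>>> {"name": "move_arm", "arguments": {
  "motion": [
    [0,0,2.3,0,0,0],
    [0,0,4.6,0,0,0],
    [0,0,6.9,0,0,0],
    [0,0,9.2,0,0,0],
    [0,0,11.5,0,0,0]
  ]
}}

```text
clock: 4.7
tool_pos: [485.2, -251.9, 15.8]
ee_rot: [[0.221, 0.975, 0.002], [0.975, -0.221, -0.001], [-0.001, 0.002, -1.0]]
wrist_force: [-0.3, 0.4, -0.5]
gripper_width: 0.697
grip_force: 0.0
```

>>> {"name": "move_arm", "arguments": {
  "motion": [
    [0.7,0,0,0,0,0],
    [1.3,0,0,0,0,0],
    [2.0,0,0,0,0,0],
    [2.6,0,0,0,0,0],
    [3.3,-0.1,0,0,0,0]
  ]
}}

```text
clock: 5.2
tool_pos: [492.2, -219.2, 16.8]
ee_rot: [[0.22, 0.975, 0.003], [0.975, -0.22, -0.002], [-0.002, 0.003, -1.0]]
wrist_force: [-0.2, -3.4, 2.3]
gripper_width: 0.701
grip_force: 1.9
```

```bash
python3 - <<'E'
from h import *
s=get_state();print(s["clock"],s["tool_pos"],s["wrist_force"],s["tau"])
S=grab_frame("scene");np.savez("scene2.npz",**S)
b=cv2.resize(S["image"][170:280,150:300,::-1],None,fx=4,fy=4,interpolation=cv2.INTER_CUBIC)
cv2.imwrite("pics/e1.png",b)
E
```

```text
5.2 [ 492.15268958 -219.20994599   16.79846175] [-0.19424665 -3.36021709  2.28288485] [  1.01673659 -48.06639075  26.08565569   0.63175086   1.0547778
  -0.20911912]
```

View pics/e1.png

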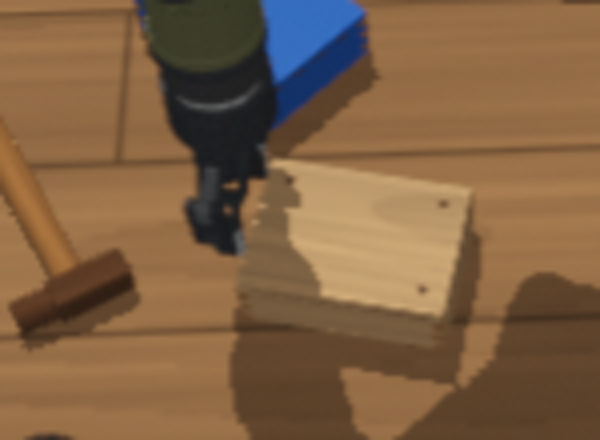

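```bash
python3 - <<'E'
from h import *
S=dict(np.load("scene2.npz"));m=[dark(S["image"],p) for p in((260.7,220.7),(255.5,242.))]
print(m,onz(S,m,50)); q=onz(S,m,50)-[0,3]; q=q[::-1]
print(fit(M[:2],q))
E
```

```text
[array([260.41234222, 220.52454418]), array([255.19897084, 241.97255575])] [[494.42308022 -71.1472506 ]
 [566.23297764 -87.67613913]]
(array([ 517.54234485, -137.9592086 ]), np.float64(-0.22623518951696547), array([[-0.15220933,  0.03503488],
       [ 0.15220933, -0.03503488]]))
```

```bash
python3 - <<'E'
from h import *
S=dict(np.load("scene2.npz"))
for w in(30,38,45):
  P=np.array([[492.2+.975*w,-219.2-.22*w,z] for z in(0,5,20,45)])
  print(w,cv2.projectPoints(P,S["rvec"],S["tvec"],S["mtx"],S["dist_coeffs"])[0].reshape(-1,2).round(1).tolist())
E
```

```text
30 [[208.6, 239.4], [208.4, 238.5], [207.8, 235.8], [206.9, 231.3]]
38 [[207.9, 241.7], [207.7, 240.8], [207.1, 238.1], [206.1, 233.6]]
45 [[207.3, 243.7], [207.1, 242.8], [206.5, 240.2], [205.5, 235.6]]
```

The fingertips look higher than stated: they rode over the 50 mm box with the TCP at 30 mm. I'll back off and probe down to the bench.

>>> {"name": "move_arm", "arguments": {
  "motion": [
    [-1.0,0,0,0,0,0],
    [-1.0,0,0.4,0,0,0],
    [-1.0,0,0.8,0,0,0],
    [-1.0,0,1.0,0,0,0],
    [-1.0,0,1.0,0,0,0]
  ]
}}

```text
clock: 5.75
tool_pos: [487.8, -228.3, 4.6]
ee_rot: [[0.22, 0.975, -0.001], [0.975, -0.22, 0.001], [0.001, -0.001, -1.0]]
wrist_force: [-0.5, 0.0, 0.1]
gripper_width: 0.703
grip_force: 0.0
```

```bash
python3 - <<'E'
from h import *
s=get_state();print(s["clock"],s["tool_pos"],s["wrist_force"],s["qpos"],finger_overhang)
S=grab_frame("scene");np.savez("scene3.npz",**S);T=grab_frame("top");np.savez("top3.npz",**T)
b=cv2.resize(S["image"][195:275,170:290,::-1],None,fx=6,fy=6,interpolation=cv2.INTER_CUBIC)
cv2.imwrite("pics/e2.png",b)
E
```

```text
5.75 [ 487.77504002 -228.28804016    4.56311727] [-0.510118    0.02096327  0.12538751] [-4.37867074e-01  3.71270541e-01 -4.71209667e-01  7.29757166e-01
  1.97855412e-04  1.35520588e+00] 11.0
```

View pics/e2.png

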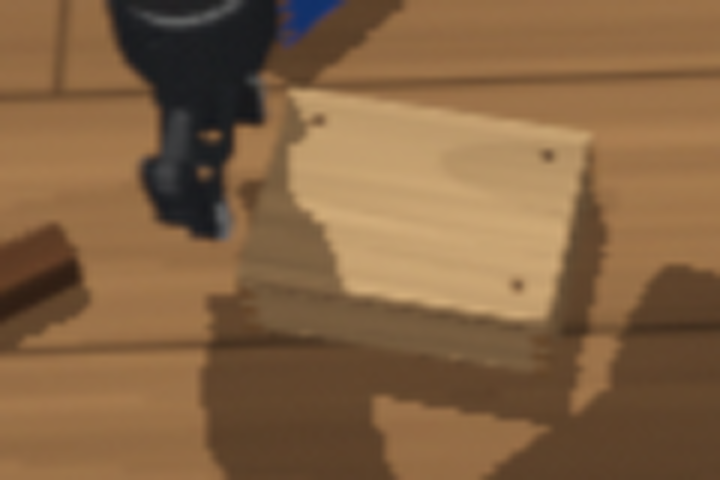

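```bash
python3 - <<'E'
from h import *
S=dict(np.load("scene3.npz"));m=[dark(S["image"],(170+a/6,195+b/6),3) for a,b in((517,286),(547,155),(318,120))]
c,t,r=fit(M,onz(S,m,50)-[0,1.5]); print(c,t,r)
from p import *
# plan check
tgt=np.array([594.3,35.4]); yf=-.13+np.pi/2; d=rot(-t)@(tgt-c); print("disp in box frame",d,"turn",yf-t)
E
```

```text
[ 518.92001335 -136.08363771] -0.19650650929331664 [[ 0.06154583 -0.01346942]
 [ 0.26354761  1.65045359]
 [-0.32509345 -1.63698417]]
disp in box frame [ 40.44807407 182.90088489] turn 1.6373028360882134
```

```bash
python3 - <<'E'
from p import *
box=np.array([518,-137,-.21]); c=[487.8,-228.3,4.6,1.35]
s0=off(box,(8,-95),4,box[2]+np.pi/2); s=off(box,(8,-86),4,s0[3]); cor=off(box,(-100,0),0,0)[:2]
c=rows(c,line(c,s0,2)+line(s0,s,1)+arc(s,cor,.7,12))
d=off([c[0],c[1],c[3]],(-45,0),c[2],c[3])
u=d.copy();u[2]=135
c=rows(c,line(c,d,2)+line(d,u,3)); 
E
```

```text
[[0.0, 0.9, 0.0, 0.0, 0.0, -0.01], [0.1, 1.8, 0.1, 0.0, 0.0, -0.01], [1.0, 1.8, 0.1, 0.0, 0.0, -0.01], [1.6, 2.3, 0.1, 0.0, 0.0, -0.07], [2.3, 2.8, 0.1, 0.0, 0.0, -0.13]]
[[0.7, 0.4, -0.0, 0.0, 0.0, -0.06], [1.3, 0.9, -0.0, 0.0, 0.0, -0.11], [2.0, 1.3, -0.0, 0.0, 0.0, -0.17], [2.7, 1.7, -0.0, 0.0, 0.0, -0.23], [3.5, 2.0, -0.0, 0.0, 0.0, -0.29]]
[[0.6, 0.5, -0.0, 0.0, 0.0, -0.06], [1.3, 0.9, -0.0, 0.0, 0.0, -0.12], [2.0, 1.3, -0.0, 0.0, 0.0, -0.17], [2.7, 1.7, -0.0, 0.0, 0.0, -0.23], [3.4, 2.0, -0.0, 0.0, 0.0, -0.29]]
cmd [556.12, -141.66, 3.6, 2.06]
[[-2.2, -0.0, 0.0, 0.0, 0.0, -0.0], [-4.5, 0.0, 0.0, 0.0, 0.0, -0.0], [-4.5, 0.0, -4.4, 0.0, 0.0, -0.0], [-4.5, 0.0, -8.8, 0.0, 0.0, -0.0], [-4.5, 0.0, -13.1, 0.0, 0.0, -0.0]]
cmd [577.27, -181.38, 134.6, 2.06]
```

>>> {"name": "move_arm", "arguments": {
  "motion": [
    [0,0.9,0,0,0,-0.01],
    [0.1,1.8,0.1,0,0,-0.01],
    [1.0,1.8,0.1,0,0,-0.01],
    [1.6,2.3,0.1,0,0,-0.07],
    [2.3,2.8,0.1,0,0,-0.13]
  ]
}}

```text
clock: 6.35
tool_pos: [521.4, -212.1, 4.4]
ee_rot: [[0.09, 0.996, 0.0], [0.996, -0.09, -0.001], [-0.001, 0.0, -1.0]]
wrist_force: [0.8, -1.7, -0.3]
gripper_width: 0.702
grip_force: 0.8
```

>>> {"name": "move_arm", "arguments": {
  "motion": [
    [0.7,0.4,0,0,0,-0.06],
    [1.3,0.9,0,0,0,-0.11],
    [2.0,1.3,0,0,0,-0.17],
    [2.7,1.7,0,0,0,-0.23],
    [3.5,2.0,0,0,0,-0.29]
  ]
}}

```text
clock: 6.85
tool_pos: [544.8, -178.9, 4.4]
ee_rot: [[-0.199, 0.98, 0.001], [0.98, 0.199, -0.001], [-0.001, 0.0, -1.0]]
wrist_force: [1.2, -1.7, 0.0]
gripper_width: 0.697
grip_force: 0.9
```

>>> {"name": "move_arm", "arguments": {
  "motion": [
    [0.6,0.5,0,0,0,-0.06],
    [1.3,0.9,0,0,0,-0.12],
    [2.0,1.3,0,0,0,-0.17],
    [2.7,1.7,0,0,0,-0.23],
    [3.4,2.0,0,0,0,-0.29]
  ]
}}

```text
clock: 7.35
tool_pos: [557.8, -141.4, 4.5]
ee_rot: [[-0.471, 0.882, 0.001], [0.882, 0.471, -0.001], [-0.001, 0.0, -1.0]]
wrist_force: [0.9, -1.2, -1.4]
gripper_width: 0.698
grip_force: 0.8
```

>>> {"name": "move_arm", "arguments": {
  "motion": [
    [-2.2,0,0,0,0,0],
    [-4.5,0,0,0,0,0],
    [-4.5,0,-4.4,0,0,0],
    [-4.5,0,-8.8,0,0,0],
    [-4.5,0,-13.1,0,0,0]
  ],
  "hand": 0
}}

```text
clock: 7.85
tool_pos: [577.9, -181.0, 136.4]
ee_rot: [[-0.469, 0.883, -0.001], [0.883, 0.469, 0.001], [0.001, -0.001, -1.0]]
wrist_force: [0.9, -0.3, 0.6]
gripper_width: 1.0
grip_force: 0.0
```

```bash
python3 - <<'E'
from h import *
s=get_state();print(s["clock"],s["tool_pos"],s["ee_rot"][:,0])
S=grab_frame("scene");np.savez("scene4.npz",**S);T=grab_frame("top");np.savez("top4.npz",**T);s=get_state();print(s["tool_pos"])
b=cv2.resize(S["image"][160:310,180:340,::-1],None,fx=5,fy=4,interpolation=cv2.INTER_CUBIC)
cv2.imwrite("pics/f1.png",b)
E
```

```text
7.85 [ 577.85291514 -181.00216939  136.4478556 ] [-0.46899766  0.88319891  0.00093999]
[ 582.48382879 -182.35683665  142.06491963]
```

View pics/f1.png

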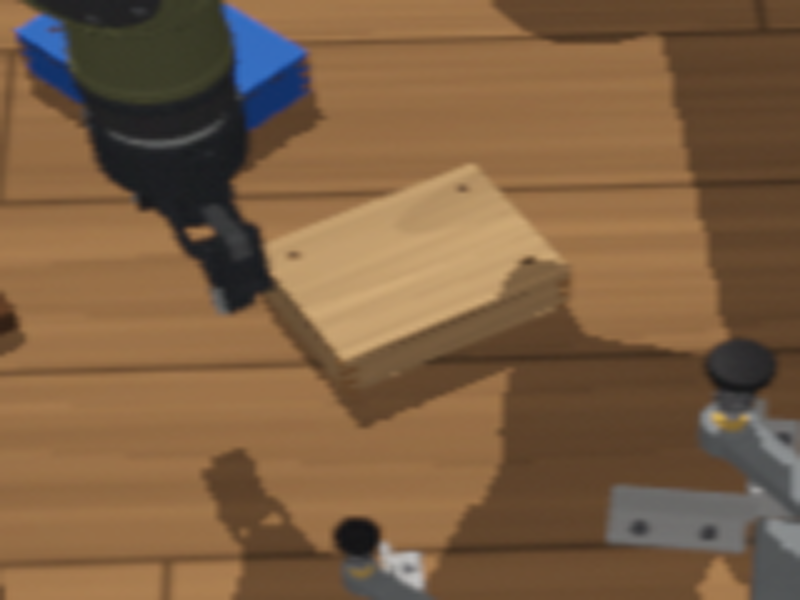

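```bash
cat >> h.py <<'E'
def boxpose(S,guess=None,px=None,r=3,idx=(0,1,2)):
    idx=list(idx)
    if px is None:
        c,s=np.cos(guess[2]),np.sin(guess[2]); P=M[idx]@np.array([[c,s],[-s,c]])+np.array(guess[:2])+[0,1.5]
        px=cv2.projectPoints(np.c_[P,np.full(len(P),50.)],S["rvec"],S["tvec"],S["mtx"],S["dist_coeffs"])[0].reshape(-1,2)
    m=[dark(S["image"],p,r) for p in px]; m=[dark(S["image"],p,r) for p in m]
    c,t,res=fit(M[idx],onz(S,m,50)-[0,1.5]); return c,t,np.abs(res).max()
E
python3 - <<'E'
from h import *
from p import *
S=dict(np.load("scene4.npz"));c,t,r=boxpose(S,px=[(285.4,225.5),(272.4,207),(238.6,223.75)])
print(c,t,r)
O=np.array([694.5,108.]);j=-.13;tgt=O+rot(j)@[-92,-85.]; th=j+np.pi/2-t; d=rot(-t)@(tgt-c); print(d,th,tgt)
# solve R for L1, L2: L1*(1,0)+R*(sin th,1-cos th)+L2*(cos th,sin th)=d
for R in(70,90,110,130):
    A=np.array([[1,np.cos(th)],[0,np.sin(th)]]);print(R,np.linalg.solve(A,d-R*np.array([np.sin(th),1-np.cos(th)])))
E
```

```text
[506.68686875 -69.39649983] 0.48954046599908796 0.6447255378200225
[124.91217889  52.46601198] 0.9512558607958087 [592.25740366  35.64358016]
70 [51.4379603  28.38840491]
90 [41.13663285 18.08707746]
110 [30.8353054  7.78575  ]
130 [20.53397795 -2.51557745]
```

```bash
python3 - <<'E'
from p import *
box=np.array([506.7,-69.4,.49]); c=[577.27,-181.38,134.6,2.06]
a=off(box,(-84,-15),130,.49); c=rows(c,line(c,a,12)+[a]*3)
b=a.copy();b[2]=4; c=rows(c,line(c,b,5))
s=off(box,(-66,-15),4,.49); s1=off(box,(-66+36,-15),4,.49); cor=off(box,(36,100),0,0)[:2]
A=arc(s1,cor,.95,15); e=A[-1]; f=off([e[0],e[1],e[3]],(10,0),4,e[3])
c=rows(c,line(c,s,2)+line(s,s1,5)+A+line(e,f,3))
E
```

```text
[[1.0, -0.8, 0.0, 0.0, 0.0, 0.13], [1.9, -1.6, 0.1, 0.0, 0.0, 0.26], [2.9, -2.3, 0.1, 0.0, 0.0, 0.39], [3.9, -3.1, 0.2, 0.0, 0.0, 0.52], [4.9, -3.9, 0.2, 0.0, 0.0, 0.65]]
[[0.3, -1.2, 0.0, 0.0, 0.0, 0.14], [0.6, -2.4, 0.1, 0.0, 0.0, 0.27], [0.9, -3.6, 0.1, 0.0, 0.0, 0.4], [1.2, -4.8, 0.1, 0.0, 0.0, 0.53], [1.5, -6.0, 0.2, 0.0, 0.0, 0.66]]
[[-0.5, -1.2, 0.0, 0.0, 0.0, 0.13], [-1.0, -2.3, 0.1, 0.0, 0.0, 0.26], [-1.0, -2.3, 0.1, 0.0, 0.0, 0.26], [-1.0, -2.3, 0.1, 0.0, 0.0, 0.26], [-1.0, -2.3, 0.1, 0.0, 0.0, 0.26]]
cmd [440.0, -122.03, 129.6, 0.49]
[[-0.0, -0.0, 2.5, 0.0, 0.0, -0.0], [-0.0, -0.0, 5.0, 0.0, 0.0, 0.0], [-0.0, -0.0, 7.5, 0.0, 0.0, 0.0], [-0.0, -0.0, 10.0, 0.0, 0.0, 0.0], [-0.0, -0.0, 12.6, 0.0, 0.0, 0.0]]
cmd [440.0, -122.03, 3.6, 0.49]
[[0.9, -0.0, -0.0, 0.0, 0.0, 0.0], [1.8, -0.0, -0.0, 0.0, 0.0, 0.0], [2.5, -0.0, -0.0, 0.0, 0.0, 0.0], [3.2, -0.0, -0.0, 0.0, 0.0, 0.0], [3.9, -0.0, -0.0, 0.0, 0.0, 0.0]]
[[0.7, -0.0, -0.0, 0.0, 0.0, 0.0], [1.5, -0.0, -0.0, 0.0, 0.0, 0.0], [2.2, 0.4, -0.0, 0.0, 0.0, -0.06], [3.0, 0.7, -0.0, 0.0, 0.0, -0.13], [3.8, 1.0, -0.0, 0.0, 0.0, -0.19]]
[[0.7, 0.4, -0.0, 0.0, 0.0, -0.06], [1.5, 0.8, -0.0, 0.0, 0.0, -0.13], [2.2, 1.1, -0.0, 0.0, 0.0, -0.19], [3.0, 1.3, -0.0, 0.0, 0.0, -0.25], [3.9, 1.5, -0.0, 0.0, 0.0, -0.32]]
[[0.7, 0.4, -0.0, 0.0, 0.0, -0.06], [1.5, 0.7, -0.0, 0.0, 0.0, -0.12], [2.2, 1.0, -0.0, 0.0, 0.0, -0.19], [3.0, 1.3, -0.0, 0.0, 0.0, -0.25], [3.9, 1.5, -0.0, 0.0, 0.0, -0.31]]
[[0.7, 0.4, -0.0, 0.0, 0.0, -0.07], [1.5, 0.7, -0.0, 0.0, 0.0, -0.13], [1.8, 0.7, -0.0, 0.0, 0.0, -0.13], [2.1, 0.6, -0.0, 0.0, 0.0, -0.13], [2.5, 0.6, -0.0, 0.0, 0.0, -0.13]]
cmd [598.34, -34.43, 3.6, 1.44]
```

>>> {"name": "move_arm", "arguments": {
  "motion": [
    [1.0,-0.8,0,0,0,0.13],
    [1.9,-1.6,0.1,0,0,0.26],
    [2.9,-2.3,0.1,0,0,0.39],
    [3.9,-3.1,0.2,0,0,0.52],
    [4.9,-3.9,0.2,0,0,0.65]
  ]
}}

```text
clock: 8.45
tool_pos: [519.8, -155.7, 132.5]
ee_rot: [[0.166, 0.986, -0.001], [0.986, -0.166, 0.001], [0.0, -0.001, -1.0]]
wrist_force: [-0.8, 0.6, -0.5]
gripper_width: 1.002
grip_force: 0.0
```

>>> {"name": "move_arm", "arguments": {
  "motion": [
    [0.3,-1.2,0,0,0,0.14],
    [0.6,-2.4,0.1,0,0,0.27],
    [0.9,-3.6,0.1,0,0,0.4],
    [1.2,-4.8,0.1,0,0,0.53],
    [1.5,-6.0,0.2,0,0,0.66]
  ]
}}

```text
clock: 8.95
tool_pos: [463.2, -131.4, 130.8]
ee_rot: [[0.736, 0.677, -0.001], [0.677, -0.736, 0.0], [-0.0, -0.001, -1.0]]
wrist_force: [0.2, 0.7, 0.1]
gripper_width: 0.999
grip_force: 0.0
```

>>> {"name": "move_arm", "arguments": {
  "motion": [
    [-0.5,-1.2,0,0,0,0.13],
    [-1.0,-2.3,0.1,0,0,0.26],
    [-1.0,-2.3,0.1,0,0,0.26],
    [-1.0,-2.3,0.1,0,0,0.26],
    [-1.0,-2.3,0.1,0,0,0.26]
  ]
}}

```text
clock: 9.45
tool_pos: [441.5, -122.2, 130.3]
ee_rot: [[0.882, 0.472, 0.001], [0.472, -0.882, -0.0], [0.0, 0.0, -1.0]]
wrist_force: [0.2, -0.6, 0.2]
gripper_width: 1.001
grip_force: 0.0
```

>>> {"name": "move_arm", "arguments": {
  "motion": [
    [0,0,2.5,0,0,0],
    [0,0,5.0,0,0,0],
    [0,0,7.5,0,0,0],
    [0,0,10.0,0,0,0],
    [0,0,12.6,0,0,0]
  ]
}}

```text
clock: 9.95
tool_pos: [441.7, -122.5, 3.4]
ee_rot: [[0.882, 0.471, 0.001], [0.471, -0.882, -0.0], [0.001, 0.001, -1.0]]
wrist_force: [0.2, -0.3, 0.4]
gripper_width: 0.998
grip_force: 0.0
```

>>> {"name": "move_arm", "arguments": {
  "motion": [
    [0.9,0,0,0,0,0],
    [1.8,0,0,0,0,0],
    [2.5,0,0,0,0,0],
    [3.2,0,0,0,0,0],
    [3.9,0,0,0,0,0]
  ]
}}

```text
clock: 10.45
tool_pos: [476.3, -104.0, 5.3]
ee_rot: [[0.883, 0.47, 0.001], [0.47, -0.883, -0.001], [0.0, 0.001, -1.0]]
wrist_force: [-2.4, -2.6, 3.3]
gripper_width: 1.002
grip_force: 2.0
```

>>> {"name": "move_arm", "arguments": {
  "motion": [
    [0.7,0,0,0,0,0],
    [1.5,0,0,0,0,0],
    [2.2,0.4,0,0,0,-0.06],
    [3.0,0.7,0,0,0,-0.13],
    [3.8,1.0,0,0,0,-0.19]
  ]
}}

```text
clock: 10.95
tool_pos: [514.3, -94.8, 4.6]
ee_rot: [[0.777, 0.63, 0.0], [0.63, -0.777, -0.0], [0.0, 0.001, -1.0]]
wrist_force: [-3.5, -1.4, 2.4]
gripper_width: 1.005
grip_force: 1.9
```

```bash
python3 - <<'E'
from h import *
from p import *
s=get_state();print(s["tool_pos"],s["ee_rot"][:,0]); S=grab_frame("scene");np.savez("scene5.npz",**S)
# expected box: tool ledger yaw .68; 
yaw=np.arctan2(s["ee_rot"][1,0],s["ee_rot"][0,0]); g=s["tool_pos"][:2]+rot(yaw)@[66,15]; print("exp",g,yaw)
for idx in((0,1,2),(0,1),(0,2)): print(idx,boxpose(S,np.r_[g,yaw],idx=idx))
E
```

```text
[514.28590352 -94.82051159   4.55756612] [7.76770600e-01 6.29783633e-01 1.02480209e-04]
exp [556.10600882 -41.60323251] 0.6812746380278452
(0, 1, 2) (array([nan, nan]), np.float64(nan), np.float64(nan))
(0, 1) (array([nan, nan]), np.float64(nan), np.float64(nan))
(0, 2) (array([556.52848591, -41.63509659]), np.float64(0.6801488470909497), np.float64(0.320153119520981))h.py:11: RuntimeWarning: invalid value encountered in divide
  k=np.clip(np.median(w)*0.8-w,0,None); y,x=np.mgrid[v-r:v+r+1,u-r:u+r+1]; return np.array([(k*x).sum(),(k*y).sum()])/k.sum()
```

>>> {"name": "move_arm", "arguments": {
  "motion": [
    [0.7,0.4,0,0,0,-0.06],
    [1.5,0.8,0,0,0,-0.13],
    [2.2,1.1,0,0,0,-0.19],
    [3.0,1.3,0,0,0,-0.25],
    [3.9,1.5,0,0,0,-0.32]
  ]
}}

```text
clock: 11.5
tool_pos: [554.0, -82.0, 4.4]
ee_rot: [[0.54, 0.841, 0.001], [0.841, -0.54, -0.0], [0.0, 0.001, -1.0]]
wrist_force: [-1.1, -3.2, 0.7]
gripper_width: 0.996
grip_force: 0.9
```

>>> {"name": "move_arm", "arguments": {
  "motion": [
    [0.7,0.4,0,0,0,-0.06],
    [1.5,0.7,0,0,0,-0.12],
    [2.2,1.0,0,0,0,-0.19],
    [3.0,1.3,0,0,0,-0.25],
    [3.9,1.5,0,0,0,-0.31]
  ]
}}

```text
clock: 12.0
tool_pos: [587.9, -57.3, 4.4]
ee_rot: [[0.258, 0.966, 0.001], [0.966, -0.258, -0.0], [0.0, 0.001, -1.0]]
wrist_force: [-0.1, -1.7, -0.6]
gripper_width: 0.998
grip_force: 0.9
```

>>> {"name": "move_arm", "arguments": {
  "motion": [
    [0.7,0.4,0,0,0,-0.07],
    [1.5,0.7,0,0,0,-0.13],
    [1.8,0.7,0,0,0,-0.13],
    [2.1,0.6,0,0,0,-0.13],
    [2.5,0.6,0,0,0,-0.13]
  ]
}}

```text
clock: 12.5
tool_pos: [599.2, -34.9, 4.4]
ee_rot: [[0.133, 0.991, 0.0], [0.991, -0.133, -0.0], [-0.0, 0.0, -1.0]]
wrist_force: [-0.2, -2.9, 0.0]
gripper_width: 1.001
grip_force: 1.2
```

```bash
python3 - <<'E'
from h import *
from p import *
s=get_state(); S=grab_frame("scene");np.savez("scene6.npz",**S)
yaw=np.arctan2(s["ee_rot"][1,0],s["ee_rot"][0,0]); g=s["tool_pos"][:2]+rot(yaw)@[66,15]; print("exp",g,yaw)
O=np.array([694.5,108.]);print("exp in jig",rot(.13)@(g-O))
for idx in((0,1),(0,2),(1,2)):
    c,t,r=boxpose(S,np.r_[g,yaw],idx=idx);print(idx,c,t,r,"jig",rot(.13)@(c-O))
E
```

```text
exp [593.12777665  32.47127129] 1.4370695413102446
exp in jig [-90.72573177 -88.03271053]h.py:11: RuntimeWarning: invalid value encountered in divide
  k=np.clip(np.median(w)*0.8-w,0,None); y,x=np.mgrid[v-r:v+r+1,u-r:u+r+1]; return np.array([(k*x).sum(),(k*y).sum()])/k.sum()
Traceback (most recent call last):
  File "h.py", line 24, in boxpose
    m=[dark(S["image"],p,r) for p in px]; m=[dark(S["image"],p,r) for p in m]
                                             ~~~~^^^^^^^^^^^^^^^^
  File "h.py", line 10, in dark
    g=img.astype(float).sum(2); u,v=[int(round(x)) for x in uv]; w=g[v-r:v+r+1,u-r:u+r+1]
                                         ~~~~~^^^
ValueError: cannot convert float NaN to integer
```

>>> {"name": "move_arm", "arguments": {
  "motion": [
    [0.6,0,0,0,0,0],
    [1.2,0,0,0,0,0],
    [1.8,0,0,0,0,0],
    [2.3,0,0,0,0,0],
    [2.7,0,0,0,0,0]
  ]
}}

```text
clock: 13.05
tool_pos: [602.9, -7.5, 4.4]
ee_rot: [[0.131, 0.991, 0.0], [0.991, -0.131, -0.0], [-0.0, 0.0, -1.0]]
wrist_force: [-0.9, -2.6, 1.6]
gripper_width: 0.999
grip_force: 1.5
```

>>> {"name": "move_arm", "arguments": {
  "motion": [
    [0.1,0,0,0,0,0],
    [0.2,0,0,0,0,0],
    [0.3,0,0,0,0,0],
    [0.3,0,0,0,0,0],
    [0.3,0,0,0,0,0]
  ]
}}

```text
clock: 13.55
tool_pos: [603.2, -5.1, 4.4]
ee_rot: [[0.132, 0.991, 0.0], [0.991, -0.132, 0.0], [0.0, 0.0, -1.0]]
wrist_force: [-0.1, -2.1, 2.3]
gripper_width: 1.0
grip_force: 1.2
```

>>> {"name": "move_arm", "arguments": {
  "motion": [
    [0.1,0,0,0,0,0],
    [0.2,0,0,0,0,0],
    [0.3,0,0,0,0,0],
    [0.3,0,0,0,0,0],
    [0.3,0,0,0,0,0]
  ]
}}

```text
clock: 14.05
tool_pos: [603.7, -1.9, 4.3]
ee_rot: [[0.132, 0.991, 0.0], [0.991, -0.132, 0.0], [0.0, 0.0, -1.0]]
wrist_force: [0.3, -3.3, 1.7]
gripper_width: 1.0
grip_force: 1.3
```

>>> {"name": "move_arm", "arguments": {
  "motion": [
    [0.1,0,0,0,0,0],
    [0.2,0,0,0,0,0],
    [0.3,0,0,0,0,0],
    [0.3,0,0,0,0,0],
    [0.3,0,0,0,0,0]
  ]
}}

```text
clock: 14.55
tool_pos: [603.8, -0.0, 4.3]
ee_rot: [[0.132, 0.991, -0.0], [0.991, -0.132, -0.002], [-0.002, -0.0, -1.0]]
wrist_force: [-0.8, -6.2, 3.2]
gripper_width: 1.0
grip_force: 3.2
```

>>> {"name": "move_arm", "arguments": {
  "motion": [
    [0.1,0,0,0,0,0],
    [0.2,0,0,0,0,0],
    [0.3,0,0,0,0,0],
    [0.3,0,0,0,0,0],
    [0.3,0,0,0,0,0]
  ]
}}

```text
clock: 15.05
tool_pos: [603.4, 0.1, 4.4]
ee_rot: [[0.134, 0.991, -0.002], [0.991, -0.134, -0.007], [-0.007, -0.001, -1.0]]
wrist_force: [-3.7, -14.5, 5.3]
gripper_width: 1.004
grip_force: 7.2
```

```bash
python3 - <<'E'
from p import *
O=[694.5,108,-.13]; c=np.array([603.4,4.2,3.6,1.44])
r=off([c[0],c[1],c[3]],(-35,0),3.6,1.44); u=r.copy();u[2]=100
t=off(O,(-190,-37),100,-.13); d=t.copy();d[2]=18
c=rows(c,line(c,r,2)+line(r,u,3)); c=rows(c,line(c,t,15)); c=rows(c,line(c,d,5))
E
```

```text
[[-1.8, -0.0, 0.0, 0.0, 0.0, -0.0], [-3.5, 0.0, 0.0, 0.0, 0.0, -0.0], [-3.5, 0.0, -3.2, 0.0, 0.0, -0.0], [-3.5, 0.0, -6.4, 0.0, 0.0, -0.0], [-3.5, 0.0, -9.6, 0.0, 0.0, -0.0]]
cmd [598.84, -30.5, 99.6, 1.44]
[[0.8, -0.8, -0.0, 0.0, 0.0, 0.1], [1.5, -1.5, -0.0, 0.0, 0.0, 0.21], [2.3, -2.3, -0.0, 0.0, 0.0, 0.31], [3.0, -3.0, -0.0, 0.0, 0.0, 0.42], [3.8, -3.8, -0.0, 0.0, 0.0, 0.52]]
[[0.3, -1.0, -0.0, 0.0, 0.0, 0.11], [0.5, -2.0, -0.0, 0.0, 0.0, 0.21], [0.8, -3.0, -0.0, 0.0, 0.0, 0.32], [1.1, -4.1, -0.0, 0.0, 0.0, 0.42], [1.4, -5.1, -0.0, 0.0, 0.0, 0.53]]
[[-0.3, -1.0, -0.0, 0.0, 0.0, 0.1], [-0.6, -2.0, -0.0, 0.0, 0.0, 0.21], [-0.9, -3.1, -0.0, 0.0, 0.0, 0.31], [-1.2, -4.1, -0.0, 0.0, 0.0, 0.42], [-1.4, -5.1, -0.0, 0.0, 0.0, 0.52]]
cmd [501.68, 96.01, 99.6, -0.13]
[[-0.0, 0.0, 1.6, 0.0, 0.0, -0.0], [-0.0, 0.0, 3.3, 0.0, 0.0, -0.0], [-0.0, 0.0, 4.9, 0.0, 0.0, -0.0], [-0.0, 0.0, 6.5, 0.0, 0.0, -0.0], [-0.0, 0.0, 8.2, 0.0, 0.0, -0.0]]
cmd [501.68, 96.01, 17.6, -0.13]
```

>>> {"name": "move_arm", "arguments": {
  "motion": [
    [-1.8,0,0,0,0,0],
    [-3.5,0,0,0,0,0],
    [-3.5,0,-3.2,0,0,0],
    [-3.5,0,-6.4,0,0,0],
    [-3.5,0,-9.6,0,0,0]
  ]
}}

```text
clock: 15.55
tool_pos: [599.2, -31.2, 100.9]
ee_rot: [[0.132, 0.991, -0.001], [0.991, -0.132, 0.002], [0.001, -0.001, -1.0]]
wrist_force: [0.8, -0.2, 0.6]
gripper_width: 1.002
grip_force: 0.0
```

>>> {"name": "move_arm", "arguments": {
  "motion": [
    [0.8,-0.8,0,0,0,0.1],
    [1.5,-1.5,0,0,0,0.21],
    [2.3,-2.3,0,0,0,0.31],
    [3.0,-3.0,0,0,0,0.42],
    [3.8,-3.8,0,0,0,0.52]
  ],
  "hand": 1
}}

```text
clock: 16.05
tool_pos: [566.7, 11.9, 100.1]
ee_rot: [[0.611, 0.792, -0.0], [0.792, -0.611, 0.001], [0.001, -0.001, -1.0]]
wrist_force: [0.1, -0.8, 0.0]
gripper_width: 0.142
grip_force: 0.0
```

>>> {"name": "move_arm", "arguments": {
  "motion": [
    [0.3,-1.0,0,0,0,0.11],
    [0.5,-2.0,0,0,0,0.21],
    [0.8,-3.0,0,0,0,0.32],
    [1.1,-4.1,0,0,0,0.42],
    [1.4,-5.1,0,0,0,0.53]
  ]
}}

```text
clock: 16.55
tool_pos: [534.5, 54.2, 100.1]
ee_rot: [[0.927, 0.375, -0.0], [0.375, -0.927, 0.002], [0.0, -0.002, -1.0]]
wrist_force: [0.4, 0.4, 0.2]
gripper_width: -0.002
grip_force: 0.0
```

>>> {"name": "move_arm", "arguments": {
  "motion": [
    [-0.3,-1.0,0,0,0,0.1],
    [-0.6,-2.0,0,0,0,0.21],
    [-0.9,-3.1,0,0,0,0.31],
    [-1.2,-4.1,0,0,0,0.42],
    [-1.4,-5.1,0,0,0,0.52]
  ]
}}

```text
clock: 17.05
tool_pos: [503.1, 19.7, 100.3]
ee_rot: [[1.0, -0.008, -0.003], [-0.007, -0.998, 0.069], [-0.004, -0.069, -0.998]]
wrist_force: [0.2, -0.4, 0.7]
gripper_width: 0.005
grip_force: 0.0
```

```bash
python3 - <<'E'
from h import *
from p import *
s=get_state(); S=grab_frame("scene");np.savez("scene7.npz",**S);T=grab_frame("top");np.savez("top7.npz",**T)
O=np.array([694.5,108.]); g=O+rot(-.13)@[-90,-55]
px=cv2.projectPoints(np.c_[M@rot(1.44).T+g+[0,1.5],[50.]*3],S["rvec"],S["tvec"],S["mtx"],S["dist_coeffs"])[0].reshape(-1,2);print(px)
for i,p in enumerate(px):
    try: m=dark(S["image"],p,4);print(i,m,rot(.13)@(onz(S,m,50)[0]-[0,1.5]-O))
    except Exception as e: print(i,e)
print(s["tool_pos"],"ideal jig marks",M@rot(np.pi/2).T+[-90,-55])
a=cv2.resize(S["image"][200:300,240:370,::-1],None,fx=6,fy=6,interpolation=cv2.INTER_CUBIC);cv2.imwrite("pics/g1.png",a)
E
```

```text
[[324.5502656  233.4848622 ]
 [298.67718731 231.53862125]
 [296.08843585 266.77777418]]
0 [325.58559622 233.60330579] [-146.83218844  -14.99843094]
1 [299.86729858 231.35781991] [-147.9376313   -88.59620548]
2 [296.98       266.67333333] [-33.56389803 -89.63714005]
[503.07495709  19.7485179  100.28471208] ideal jig marks [[-147.  -18.]
 [-147.  -92.]
 [ -33.  -92.]]
```

```bash
python3 - <<'E'
from workcell import *
s=get_state();print(s["clock"],s["tool_pos"],s["ee_rot"].round(3),s["qpos"].round(3),s["qvel"].round(3),s["wrist_force"])
E
```

```text
17.15 [502.22589117  18.28857221 100.14509465] [[ 1.    -0.01  -0.004]
 [-0.01  -0.998  0.068]
 [-0.005 -0.068 -0.998]] [-0.012  0.209 -0.445  0.922  0.068  3.14 ] [ 0.04   0.009  0.022 -0.004  0.006  0.004] [0.19911954 0.45719341 0.02720308]
```

```bash
cat > q.py <<'E'
import sys,json,numpy as np
from scipy.spatial.transform import Rotation as R
from p import *
from workcell import get_state
def go(tgt,n):
    s=get_state(); p=np.array(s["tool_pos"]); A=np.array(s["ee_rot"]); y=tgt[3]
    B=np.array([[np.cos(y),np.sin(y),0],[np.sin(y),-np.cos(y),0],[0,0,-1]]); d=A.T@(np.array(tgt[:3])-p)/10; v=R.from_matrix(A.T@B).as_rotvec()
    print(json.dumps([[round(float(x),2) for x in np.r_[d,v]*min(k/n,1)] for k in range(1,6)]))
E
python3 - <<'E'
from q import *
print(off([694.9,111,-.13],(-190,-40),100,1.44))
go(off([694.9,111,-.13],(-190,-40),100,1.44),11)
E
```

```text
[501.31787449  95.96801135 100.           1.44      ]
[[-0.02, -0.7, 0.05, -0.01, -0.0, -0.13], [-0.03, -1.41, 0.1, -0.01, -0.01, -0.26], [-0.05, -2.11, 0.15, -0.02, -0.01, -0.4], [-0.06, -2.82, 0.2, -0.02, -0.02, -0.53], [-0.08, -3.52, 0.25, -0.03, -0.02, -0.66]]
```

>>> {"name": "move_arm", "arguments": {
  "motion": [
    [0,-0.7,0.1,-0.01,0,-0.13],
    [0,-1.4,0.1,-0.01,-0.01,-0.26],
    [0,-2.1,0.2,-0.02,-0.01,-0.4],
    [-0.1,-2.8,0.2,-0.02,-0.02,-0.53],
    [-0.1,-3.5,0.3,-0.03,-0.02,-0.66]
  ]
}}

```text
clock: 17.65
tool_pos: [503.0, 56.2, 99.7]
ee_rot: [[0.79, 0.613, -0.012], [0.613, -0.789, 0.034], [0.011, -0.034, -0.999]]
wrist_force: [0.8, -0.8, 0.8]
gripper_width: 0.004
grip_force: 0.0
```

```bash
python3 - <<'E'
from q import *
print(get_state()["ee_rot"].round(3),get_state()["qpos"].round(3))
go(off([694.9,111,-.13],(-190,-40),100,1.44),5)
E
```

```text
[[ 0.79   0.613 -0.012]
 [ 0.613 -0.789  0.034]
 [ 0.011 -0.034 -0.999]] [ 0.087  0.22  -0.43   0.93   0.035  2.568]
[[0.46, -0.65, 0.02, -0.01, -0.0, -0.16], [0.92, -1.29, 0.04, -0.01, -0.01, -0.31], [1.38, -1.94, 0.07, -0.02, -0.01, -0.47], [1.85, -2.59, 0.09, -0.02, -0.02, -0.62], [2.31, -3.24, 0.11, -0.03, -0.02, -0.78]]
```

>>> {"name": "move_arm", "arguments": {
  "motion": [
    [0.5,-0.6,0,-0.01,0,-0.15],
    [0.9,-1.3,0,-0.01,-0.01,-0.3],
    [1.4,-1.9,0.1,-0.02,-0.01,-0.45],
    [1.8,-2.6,0.1,-0.02,-0.02,-0.6],
    [2.3,-3.2,0.1,-0.03,-0.02,-0.74]
  ]
}}

```text
clock: 18.15
tool_pos: [501.6, 96.0, 100.0]
ee_rot: [[0.168, 0.986, 0.002], [0.986, -0.168, 0.002], [0.003, 0.002, -1.0]]
wrist_force: [0.4, -0.2, 0.1]
gripper_width: -0.004
grip_force: 0.0
```

>>> {"name": "move_arm", "arguments": {
  "motion": [
    [0,0,1,0,0,-0.04],
    [0,0,2,0,0,-0.04],
    [0,0,3,0,0,-0.04],
    [0,0,3,0,0,-0.04],
    [0,0,3,0,0,-0.04]
  ]
}}

```text
clock: 18.65
tool_pos: [501.0, 94.8, 69.7]
ee_rot: [[0.137, 0.991, 0.001], [0.991, -0.137, 0.001], [0.001, 0.001, -1.0]]
wrist_force: [-0.4, -0.9, 0.3]
gripper_width: -0.002
grip_force: 0.0
```

```bash
python3 - <<'E'
from q import *
print(get_state()["ee_rot"].round(3),get_state()["qpos"].round(3))
go(off([694.9,111,-.13],(-190,-40),18,1.44),5)
E
```

```text
[[ 0.137  0.991  0.001]
 [ 0.991 -0.137  0.001]
 [ 0.001  0.001 -1.   ]] [ 1.860e-01  2.470e-01 -4.720e-01  8.510e-01  1.000e-03  1.894e+00]
[[0.02, 0.0, 1.03, 0.0, -0.0, -0.0], [0.05, 0.0, 2.07, 0.0, -0.0, -0.0], [0.07, 0.0, 3.1, 0.0, -0.0, -0.0], [0.09, 0.01, 4.13, 0.0, -0.0, -0.0], [0.12, 0.01, 5.17, 0.0, -0.0, -0.01]]
```

>>> {"name": "move_arm", "arguments": {
  "motion": [
    [0,0,1.2,0,0,0],
    [0,0,2.4,0,0,0],
    [0.1,0,3.6,0,0,0],
    [0.1,0,4.5,0,0,0],
    [0.1,0,5.2,0,0,0]
  ]
}}

```text
clock: 19.15
tool_pos: [501.0, 95.8, 16.8]
ee_rot: [[0.136, 0.991, 0.001], [0.991, -0.136, 0.001], [0.001, 0.001, -1.0]]
wrist_force: [-0.1, -0.3, -0.1]
gripper_width: -0.005
grip_force: 0.0
```

>>> {"name": "move_arm", "arguments": {
  "motion": [
    [0,0.4,0,0,0,0],
    [0,0.8,0,0,0,0],
    [0,1.1,0,0,0,0],
    [0,1.4,0,0,0,0],
    [0,1.7,0,0,0,0]
  ]
}}

```text
clock: 19.65
tool_pos: [517.8, 93.9, 18.4]
ee_rot: [[0.136, 0.991, 0.001], [0.991, -0.136, 0.002], [0.002, 0.001, -1.0]]
wrist_force: [-4.7, 1.5, 5.2]
gripper_width: -0.0
grip_force: 3.5
```

>>> {"name": "move_arm", "arguments": {
  "motion": [
    [0,0.1,0,0,0,0],
    [0,0.2,0,0,0,0],
    [0,0.3,0,0,0,0],
    [0,0.4,0,0,0,0],
    [0,0.4,0,0,0,0]
  ]
}}

```text
clock: 20.15
tool_pos: [521.9, 93.3, 18.3]
ee_rot: [[0.136, 0.991, 0.002], [0.991, -0.136, 0.002], [0.002, 0.001, -1.0]]
wrist_force: [-4.6, 2.1, 6.3]
gripper_width: -0.003
grip_force: 3.3
```

>>> {"name": "move_arm", "arguments": {
  "motion": [
    [0,0.1,0,0,0,0],
    [0,0.2,0,0,0,0],
    [0,0.3,0,0,0,0],
    [0,0.3,0,0,0,0],
    [0,0.3,0,0,0,0]
  ]
}}

```text
clock: 20.65
tool_pos: [524.9, 92.9, 18.4]
ee_rot: [[0.136, 0.991, 0.002], [0.991, -0.136, 0.002], [0.002, 0.001, -1.0]]
wrist_force: [-5.1, 1.4, 4.5]
gripper_width: -0.004
grip_force: 3.2
```

>>> {"name": "move_arm", "arguments": {
  "motion": [
    [0,0.1,0,0,0,0],
    [0,0.2,0,0,0,0],
    [0,0.3,0,0,0,0],
    [0,0.3,0,0,0,0],
    [0,0.3,0,0,0,0]
  ]
}}

```text
clock: 21.15
tool_pos: [527.7, 92.5, 18.4]
ee_rot: [[0.136, 0.991, 0.001], [0.991, -0.136, 0.002], [0.002, 0.001, -1.0]]
wrist_force: [-4.4, 1.0, 5.4]
gripper_width: 0.003
grip_force: 3.5
```

>>> {"name": "move_arm", "arguments": {
  "motion": [
    [0,0.1,0,0,0,0],
    [0,0.2,0,0,0,0],
    [0,0.2,0,0,0,0],
    [0,0.2,0,0,0,0],
    [0,0.2,0,0,0,0]
  ]
}}

```text
clock: 21.65
tool_pos: [527.9, 92.5, 18.3]
ee_rot: [[0.135, 0.991, -0.001], [0.991, -0.135, 0.002], [0.002, -0.002, -1.0]]
wrist_force: [-8.9, 3.4, 10.6]
gripper_width: 0.002
grip_force: 6.7
```

>>> {"name": "move_arm", "arguments": {
  "motion": [
    [0,0.1,0,0,0,0],
    [0,0.2,0,0,0,0],
    [0,0.2,0,0,0,0],
    [0,0.2,0,0,0,0],
    [0,0.2,0,0,0,0]
  ]
}}

```text
clock: 22.15
tool_pos: [528.0, 92.4, 18.2]
ee_rot: [[0.135, 0.991, -0.004], [0.991, -0.135, 0.003], [0.002, -0.005, -1.0]]
wrist_force: [-15.8, 2.8, 16.0]
gripper_width: 0.006
grip_force: 10.1
```

>>> {"name": "move_arm", "arguments": {
  "motion": [
    [0,-1.0,0,0,0,0],
    [0,-2.0,-1,0,0,0],
    [0,-2.5,-4,0,0,0],
    [0,-2.5,-7,0,0,0],
    [0,-2.5,-8,0,0,0]
  ]
}}

```text
clock: 22.65
tool_pos: [509.7, 95.4, 101.8]
ee_rot: [[0.136, 0.991, 0.008], [0.991, -0.136, 0.002], [0.003, 0.008, -1.0]]
wrist_force: [0.3, -0.2, 0.3]
gripper_width: 0.002
grip_force: 0.0
```

```bash
cat > m.py <<'E'
from h import *
from p import *
S=grab_frame("scene");T=grab_frame("top");np.savez("s_last.npz",**S);np.savez("t_last.npz",**T)
O=np.array([694.5,108.]); g=O+rot(-.13)@[-75,-52]
for f,b,n in((S,1.5,"S"),(T,-1.5,"T")):
    px=cv2.projectPoints(np.c_[M@rot(1.44).T+g+[0,b],[50.]*3],f["rvec"],f["tvec"],f["mtx"],f["dist_coeffs"])[0].reshape(-1,2)
    for i,p in enumerate(px):
        try: m=dark(f["image"],p,4);m=dark(f["image"],m,3);print(n,i,m.round(1),(rot(.13)@(onz(f,m,50)[0]-[0,b]-O)).round(1))
        except Exception as e: print(n,i,"none")
E
python3 m.py; python3 - <<'E'
from q import *
print(get_state()["tool_pos"]); go(off([694.9,111,-.13],(-190,-140),97,1.44),5)
E
```

```text
S 0 [325.3 237.8] [-132.8  -15.3]
S 1 [299.3 235. ] [-135.6  -89.5]
S 2 [295.5 270.7] [-20.8 -92.9]
T 0 [240.2 199. ] [-128.1  -26.1]
T 1 [260.  203.8] [-134.8  -89.6]
T 2 [266.  168.6] [-20.7 -93. ]
[509.37073576  95.3220195  100.31619563]
[[-2.01, -0.15, 0.06, 0.0, -0.0, -0.0], [-4.02, -0.3, 0.12, 0.0, -0.0, -0.0], [-6.03, -0.45, 0.18, 0.0, -0.0, -0.0], [-8.04, -0.6, 0.24, 0.01, -0.0, -0.0], [-10.05, -0.74, 0.3, 0.01, -0.0, -0.01]]
```

```bash
python3 - <<'E'
from q import *
go(off([693,110.2,-.13],(-38,-145),97,1.44),5)
E
```

```text
[[-2.11, 2.86, 0.08, 0.0, -0.0, -0.0], [-4.22, 5.71, 0.16, 0.0, -0.0, -0.0], [-6.33, 8.57, 0.24, 0.0, -0.0, -0.0], [-8.44, 11.42, 0.32, 0.01, -0.0, -0.0], [-10.55, 14.28, 0.4, 0.01, -0.0, -0.01]]
```

>>> {"name": "move_arm", "arguments": {
  "motion": [
    [-2.1,2.9,0.1,0,0,0],
    [-4.2,5.7,0.2,0,0,0],
    [-6.3,8.6,0.2,0,0,0],
    [-8.4,11.4,0.3,0,0,0],
    [-10.5,14.3,0.4,0,0,0]
  ]
}}

```text
clock: 23.25
tool_pos: [634.8, -29.6, 92.5]
ee_rot: [[0.136, 0.991, 0.001], [0.991, -0.136, 0.001], [0.001, 0.0, -1.0]]
wrist_force: [0.5, 0.6, -0.0]
gripper_width: 0.002
grip_force: 0.0
```

>>> {"name": "move_arm", "arguments": {
  "motion": [
    [0,0,1.8,0,0,0],
    [0,0,3.6,0,0,0],
    [0,0,5.4,0,0,0],
    [0,0,7.2,0,0,0],
    [0,0,8.0,0,0,0]
  ]
}}

```text
clock: 23.75
tool_pos: [632.6, -28.4, 10.9]
ee_rot: [[0.136, 0.991, -0.002], [0.991, -0.136, 0.001], [0.001, -0.002, -1.0]]
wrist_force: [-0.6, -0.0, -0.6]
gripper_width: 0.0
grip_force: 0.0
```

>>> {"name": "move_arm", "arguments": {
  "motion": [
    [0.5,0,0,0,0,0],
    [1.0,0,0,0,0,0],
    [1.4,0,0,0,0,0],
    [1.7,0,0,0,0,0],
    [1.9,0,0,0,0,0]
  ]
}}

```text
clock: 24.25
tool_pos: [638.2, -9.0, 15.1]
ee_rot: [[0.135, 0.991, 0.004], [0.991, -0.135, 0.001], [0.002, 0.004, -1.0]]
wrist_force: [-0.2, -0.6, -0.3]
gripper_width: -0.001
grip_force: 0.0
```

>>> {"name": "move_arm", "arguments": {
  "motion": [
    [0.1,0,0,0,0,0],
    [0.2,0,0,0,0,0],
    [0.3,0,0,0,0,0],
    [0.3,0,0,0,0,0],
    [0.3,0,0,0,0,0]
  ]
}}

```text
clock: 24.75
tool_pos: [638.0, -7.1, 14.5]
ee_rot: [[0.136, 0.991, 0.003], [0.991, -0.136, 0.001], [0.001, 0.002, -1.0]]
wrist_force: [-0.3, -2.4, 1.8]
gripper_width: 0.002
grip_force: 1.3
```

Contact. I'll creep on until the box is firmly against the fence.

>>> {"name": "move_arm", "arguments": {
  "motion": [
    [0.1,0,0,0,0,0],
    [0.2,0,0,0,0,0],
    [0.3,0,0,0,0,0],
    [0.3,0,0,0,0,0],
    [0.3,0,0,0,0,0]
  ]
}}

```text
clock: 25.25
tool_pos: [638.7, -4.4, 14.5]
ee_rot: [[0.136, 0.991, 0.003], [0.991, -0.136, -0.001], [-0.0, 0.003, -1.0]]
wrist_force: [0.6, -5.4, 2.4]
gripper_width: 0.002
grip_force: 2.6
```

>>> {"name": "move_arm", "arguments": {
  "motion": [
    [0.1,0,0,0,0,0],
    [0.2,0,0,0,0,0],
    [0.2,0,0,0,0,0],
    [0.2,0,0,0,0,0],
    [0.2,0,0,0,0,0]
  ]
}}

```text
clock: 25.75
tool_pos: [638.5, -4.4, 14.5]
ee_rot: [[0.138, 0.99, 0.002], [0.99, -0.138, -0.004], [-0.004, 0.003, -1.0]]
wrist_force: [-0.7, -9.8, 3.2]
gripper_width: 0.001
grip_force: 5.3
```

>>> {"name": "move_arm", "arguments": {
  "motion": [
    [0.1,0,0,0,0,0],
    [0.2,0,0,0,0,0],
    [0.2,0,0,0,0,0],
    [0.2,0,0,0,0,0],
    [0.2,0,0,0,0,0]
  ]
}}

```text
clock: 26.25
tool_pos: [638.5, -4.5, 14.5]
ee_rot: [[0.139, 0.99, 0.002], [0.99, -0.139, -0.008], [-0.007, 0.003, -1.0]]
wrist_force: [-2.5, -16.6, 3.6]
gripper_width: -0.003
grip_force: 8.1
```

```bash
python3 m.py
```

```text
S 0 [325.9 237.5] [-133.9  -13.7]
S 1 none
S 2 [296.6 270.7] [-21.3 -89.8]
T 0 [237.5 200.7] [-134.4  -18.5]
T 1 none
T 2 noneh.py:11: RuntimeWarning: invalid value encountered in divide
  k=np.clip(np.median(w)*0.8-w,0,None); y,x=np.mgrid[v-r:v+r+1,u-r:u+r+1]; return np.array([(k*x).sum(),(k*y).sum()])/k.sum()
```

>>> {"name": "move_arm", "arguments": {
  "motion": [
    [-1.5,0,0,0,0,0],
    [-2.5,0,-1,0,0,0],
    [-2.5,0,-4,0,0,0],
    [-2.5,0,-7,0,0,0],
    [-2.5,0,-8,0,0,0]
  ]
}}

```text
clock: 26.85
tool_pos: [637.4, -24.3, 98.1]
ee_rot: [[0.136, 0.991, 0.007], [0.991, -0.136, 0.002], [0.003, 0.007, -1.0]]
wrist_force: [1.2, 0.3, 0.3]
gripper_width: 0.001
grip_force: 0.0
```

```bash
python3 m.py; python3 - <<'E'
from q import *
print(get_state()["tool_pos"],get_state()["qvel"].round(2)); go(off([693,110.2,-.13],(-188,-50),97,1.44),5)
E
```

```text
S 0 [327.4 244. ] [-112.8   -8.9]
S 1 [nan nan] [nan nan]
S 2 [297.3 270.8] [-21.  -87.8]
T 0 [236.  200.1] [-133.3  -13.6]
T 1 none
T 2 none
[636.86055102 -24.29488432  96.43515105] [ 0.    0.03 -0.05 -0.03 -0.01  0.  ]
[[1.79, -3.01, -0.02, 0.0, -0.0, -0.0], [3.59, -6.01, -0.05, 0.0, -0.0, -0.0], [5.38, -9.02, -0.07, 0.0, -0.0, -0.0], [7.18, -12.03, -0.1, 0.0, -0.0, -0.0], [8.97, -15.03, -0.12, 0.01, -0.0, -0.01]]h.py:11: RuntimeWarning: invalid value encountered in divide
  k=np.clip(np.median(w)*0.8-w,0,None); y,x=np.mgrid[v-r:v+r+1,u-r:u+r+1]; return np.array([(k*x).sum(),(k*y).sum()])/k.sum()
```

>>> {"name": "move_arm", "arguments": {
  "motion": [
    [1.8,-3.0,0,0,0,0],
    [3.6,-6.0,0,0,0,0],
    [5.4,-9.0,0,0,0,0],
    [7.2,-12.0,0,0,0,0],
    [9.0,-15.0,0,0,0,0]
  ]
}}

```text
clock: 27.45
tool_pos: [496.4, 85.9, 92.4]
ee_rot: [[0.136, 0.991, -0.0], [0.991, -0.136, 0.002], [0.002, -0.0, -1.0]]
wrist_force: [0.6, 1.6, 0.5]
gripper_width: -0.002
grip_force: 0.0
```

```bash
python3 m.py; python3 - <<'E'
from q import *
print(get_state()["tool_pos"]); go(off([693,110.2,-.13],(-184,-50),16,1.44),5)
E
```

```text
S 0 [325.8 237.5] [-134.  -14.]
S 1 [299.8 235.2] [-135.  -88.]
S 2 [296.7 270.7] [-21.1 -89.7]
T 0 [nan nan] [nan nan]
T 1 [256.4 203.2] [-134.3  -78.2]
T 2 [265.1 168.5] [-21.  -89.9]
[493.85880041  86.85058542  92.23678859]
[[-0.02, 0.21, 1.52, -0.0, -0.0, -0.0], [-0.04, 0.43, 3.05, -0.0, -0.0, -0.0], [-0.07, 0.64, 4.57, -0.0, -0.0, -0.0], [-0.09, 0.86, 6.1, -0.0, -0.0, -0.0], [-0.11, 1.07, 7.62, -0.0, -0.0, -0.0]]h.py:11: RuntimeWarning: invalid value encountered in divide
  k=np.clip(np.median(w)*0.8-w,0,None); y,x=np.mgrid[v-r:v+r+1,u-r:u+r+1]; return np.array([(k*x).sum(),(k*y).sum()])/k.sum()
```

>>> {"name": "move_arm", "arguments": {
  "motion": [
    [0,0.2,1.5,0,0,0],
    [0,0.4,3.0,0,0,0],
    [-0.1,0.6,4.6,0,0,0],
    [-0.1,0.9,6.1,0,0,0],
    [-0.1,1.0,7.6,0,0,0]
  ]
}}

```text
clock: 28.05
tool_pos: [508.7, 82.5, 16.3]
ee_rot: [[0.136, 0.991, 0.001], [0.991, -0.136, 0.001], [0.001, 0.001, -1.0]]
wrist_force: [0.7, -0.5, 0.9]
gripper_width: -0.002
grip_force: 0.0
```

>>> {"name": "move_arm", "arguments": {
  "motion": [
    [0,0.4,0,0,0,0],
    [0,0.7,0,0,0,0],
    [0,1.0,0,0,0,0],
    [0,1.3,0,0,0,0],
    [0,1.5,0,0,0,0]
  ]
}}

```text
clock: 28.55
tool_pos: [524.7, 80.8, 18.8]
ee_rot: [[0.136, 0.991, 0.004], [0.991, -0.136, 0.002], [0.002, 0.003, -1.0]]
wrist_force: [-0.1, 0.1, 0.2]
gripper_width: 0.003
grip_force: 0.0
```

>>> {"name": "move_arm", "arguments": {
  "motion": [
    [0,0.1,0,0,0,0],
    [0,0.2,0,0,0,0],
    [0,0.3,0,0,0,0],
    [0,0.3,0,0,0,0],
    [0,0.3,0,0,0,0]
  ]
}}

```text
clock: 29.05
tool_pos: [525.2, 80.7, 18.4]
ee_rot: [[0.136, 0.991, 0.0], [0.991, -0.136, 0.002], [0.002, -0.0, -1.0]]
wrist_force: [-6.1, 1.1, 7.2]
gripper_width: 0.0
grip_force: 4.4
```

>>> {"name": "move_arm", "arguments": {
  "motion": [
    [0,0.1,0,0,0,0],
    [0,0.2,0,0,0,0],
    [0,0.2,0,0,0,0],
    [0,0.2,0,0,0,0],
    [0,0.2,0,0,0,0]
  ]
}}

```text
clock: 29.55
tool_pos: [526.5, 80.5, 18.4]
ee_rot: [[0.135, 0.991, -0.001], [0.991, -0.135, 0.002], [0.002, -0.001, -1.0]]
wrist_force: [-7.0, 0.9, 10.1]
gripper_width: -0.001
grip_force: 5.4
```

>>> {"name": "move_arm", "arguments": {
  "motion": [
    [0,0.1,0,0,0,0],
    [0,0.2,0,0,0,0],
    [0,0.2,0,0,0,0],
    [0,0.2,0,0,0,0],
    [0,0.2,0,0,0,0]
  ]
}}

```text
clock: 30.05
tool_pos: [526.8, 80.5, 18.3]
ee_rot: [[0.135, 0.991, -0.004], [0.991, -0.135, 0.003], [0.002, -0.004, -1.0]]
wrist_force: [-12.7, 1.9, 14.7]
gripper_width: 0.002
grip_force: 8.6
```

>>> {"name": "move_arm", "arguments": {
  "motion": [
    [0,-1.0,0,0,0,0],
    [0,-2.0,-1,0,0,0],
    [0,-2.5,-4,0,0,0],
    [0,-2.5,-7,0,0,0],
    [0,-2.5,-8,0,0,0]
  ]
}}

```text
clock: 30.55
tool_pos: [507.5, 83.5, 101.6]
ee_rot: [[0.136, 0.991, 0.007], [0.991, -0.136, 0.002], [0.003, 0.007, -1.0]]
wrist_force: [0.4, 0.9, 0.6]
gripper_width: 0.002
grip_force: 0.0
```

```bash
python3 m.py 2>/dev/null; python3 - <<'E'
from h import *
S=dict(np.load("s_last.npz"));T=dict(np.load("t_last.npz"))
# cap by two-view triangulation of black blob
bl=lambda i:(i.max(2)<50)
for n,f,uv in(("T",T,(240,156)),("S",S,(328,251))):
    c,s=blob(f["image"],bl,uv,12); print(n,c,s,onz(f,c,175))
a=cv2.resize(S["image"][200:320,250:390,::-1],None,fx=5,fy=5,interpolation=cv2.INTER_CUBIC);cv2.imwrite("pics/h1.png",a)
print(get_state()["tool_pos"])
E
```

```text
S 0 [325.8 238. ] [-132.3  -14.1]
S 1 [299.8 235.6] [-133.8  -87.9]
S 2 [296.6 271.3] [-19.4 -89.7]
T 0 none
T 1 [258.  201.8] [-129.3  -82.5]
T 2 [265.1 168. ] [-19.3 -89.8]
T [239.50833333 155.525     ] [234 150  13  12 120] [[673.63598359  93.15946414]]
S [328.30597015 251.44776119] [322 245  13  14 134] [[676.4112092   97.31582212]]
[507.37205739  83.41151277 100.17399933]
```

View pics/h1.png

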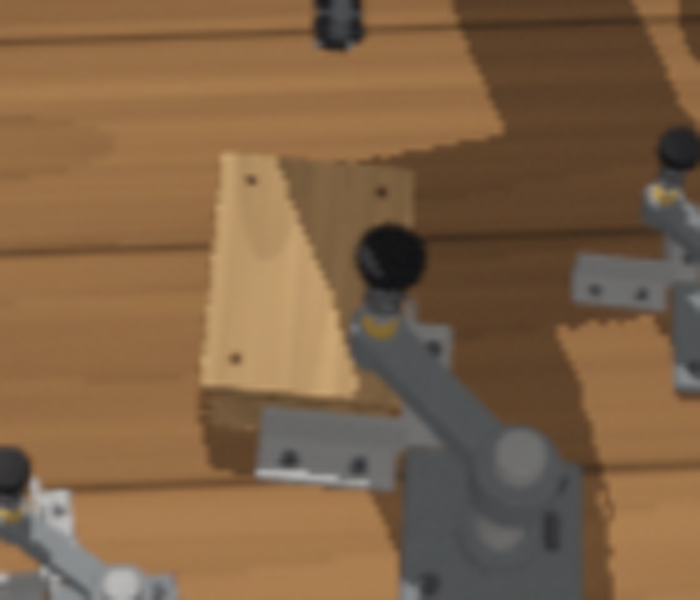

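```bash
python3 - <<'E'
from q import *
from h import *
S=dict(np.load("s_last.npz"))
for z in(80,90,100,110,120,130): print(z,cv2.projectPoints(np.array([[507.4,84.9,z],[518.,84.9,z]],float),S["rvec"],S["tvec"],S["mtx"],S["dist_coeffs"])[0].reshape(-1,2).round(1).tolist())
go([507.4,83.4,230,1.44],5); go([674.5,95.5,100,1.44],5)
E
```

```text
80 [[315.0, 216.6], [315.3, 219.7]]
90 [[315.2, 214.6], [315.6, 217.8]]
100 [[315.5, 212.7], [315.8, 215.8]]
110 [[315.7, 210.7], [316.0, 213.8]]
120 [[315.9, 208.6], [316.3, 211.8]]
130 [[316.2, 206.6], [316.5, 209.7]]
[[0.01, 0.02, -2.6, 0.0, -0.0, -0.0], [0.01, 0.03, -5.19, 0.0, -0.0, -0.0], [0.02, 0.05, -7.79, 0.0, -0.0, -0.0], [0.03, 0.07, -10.39, 0.01, -0.0, -0.0], [0.03, 0.09, -12.98, 0.01, -0.0, -0.01]]
[[0.69, 3.28, 0.03, 0.0, -0.0, -0.0], [1.39, 6.56, 0.05, 0.0, -0.0, -0.0], [2.08, 9.84, 0.08, 0.0, -0.0, -0.0], [2.78, 13.11, 0.11, 0.01, -0.0, -0.0], [3.47, 16.39, 0.13, 0.01, -0.0, -0.01]]
```

>>> {"name": "move_arm", "arguments": {
  "motion": [
    [0,0,-2.6,0,0,0],
    [0,0,-5.2,0,0,0],
    [0,0,-7.8,0,0,0],
    [0,0.1,-10.4,0,0,0],
    [0,0.1,-13,0,0,0]
  ]
}}

```text
clock: 31.15
tool_pos: [505.7, 82.7, 227.6]
ee_rot: [[0.136, 0.991, 0.0], [0.991, -0.136, 0.001], [0.001, 0.0, -1.0]]
wrist_force: [0.3, 0.1, 0.7]
gripper_width: -0.003
grip_force: 0.0
```

>>> {"name": "move_arm", "arguments": {
  "motion": [
    [0.7,3.3,0,0,0,0],
    [1.4,6.6,0,0,0,0],
    [2.1,9.8,0,0,0,0],
    [2.8,13.1,0,0,0,0],
    [3.5,16.4,0,0,0,0]
  ]
}}

```text
clock: 31.65
tool_pos: [674.4, 95.2, 226.5]
ee_rot: [[0.136, 0.991, 0.0], [0.991, -0.136, 0.001], [0.001, 0.0, -1.0]]
wrist_force: [0.6, -0.7, 0.1]
gripper_width: 0.004
grip_force: 0.0
```

>>> {"name": "move_arm", "arguments": {
  "motion": [
    [0,0,1,0,0,0],
    [0,0,2,0,0,0],
    [0,0,3,0,0,0],
    [0,0,3.5,0,0,0],
    [0,0,3.5,0,0,0]
  ]
}}

```text
clock: 32.15
tool_pos: [672.2, 95.1, 192.6]
ee_rot: [[0.136, 0.991, 0.001], [0.991, -0.136, 0.001], [0.001, 0.0, -1.0]]
wrist_force: [-0.7, 0.1, 0.6]
gripper_width: 0.0
grip_force: 0.0
```

```bash
python3 - <<'E'
from q import *
s=get_state();print(s["tool_pos"],s["wrist_force"],s["qvel"].round(3)); go([674.5,95.5,180,1.44],5)
E
```

```text
[672.24868623  95.12916354 192.58958179] [-0.69350821  0.12723684  0.64345465] [ 0.001 -0.007  0.034  0.015  0.     0.001]
[[0.01, 0.04, 0.25, 0.0, -0.0, -0.0], [0.03, 0.09, 0.5, 0.0, -0.0, -0.0], [0.04, 0.13, 0.76, 0.0, -0.0, -0.0], [0.05, 0.17, 1.01, 0.0, -0.0, -0.0], [0.07, 0.22, 1.26, 0.0, -0.0, -0.01]]
```

>>> {"name": "move_arm", "arguments": {
  "motion": [
    [0,0.1,0.3,0,0,0],
    [0,0.1,0.6,0,0,0],
    [0,0.2,0.9,0,0,0],
    [0,0.2,1.2,0,0,0],
    [0,0.2,1.4,0,0,0]
  ]
}}

```text
clock: 32.65
tool_pos: [675.7, 94.9, 179.2]
ee_rot: [[0.136, 0.991, 0.002], [0.991, -0.136, 0.001], [0.002, 0.002, -1.0]]
wrist_force: [-0.0, 0.3, 0.3]
gripper_width: -0.0
grip_force: 0.0
```

>>> {"name": "move_arm", "arguments": {
  "motion": [
    [0,0,0.2,0,0,0],
    [0,0,0.4,0,0,0],
    [0,0,0.6,0,0,0],
    [0,0,0.8,0,0,0],
    [0,0,0.8,0,0,0]
  ]
}}

```text
clock: 33.15
tool_pos: [675.6, 95.0, 171.1]
ee_rot: [[0.136, 0.991, 0.002], [0.991, -0.136, 0.001], [0.001, 0.002, -1.0]]
wrist_force: [0.2, 0.1, -0.7]
gripper_width: -0.001
grip_force: 0.0
```

>>> {"name": "move_arm", "arguments": {
  "motion": [
    [0,0,0.2,0,0,0],
    [0,0,0.4,0,0,0],
    [0,0,0.6,0,0,0],
    [0,0,0.8,0,0,0],
    [0,0,0.8,0,0,0]
  ]
}}

```text
clock: 33.65
tool_pos: [675.6, 95.0, 163.1]
ee_rot: [[0.136, 0.991, 0.002], [0.991, -0.136, 0.001], [0.001, 0.002, -1.0]]
wrist_force: [-0.1, -0.0, 0.8]
gripper_width: 0.001
grip_force: 0.0
```

>>> {"name": "move_arm", "arguments": {
  "motion": [
    [0,0,0.2,0,0,0],
    [0,0,0.4,0,0,0],
    [0,0,0.6,0,0,0],
    [0,0,0.6,0,0,0],
    [0,0,0.6,0,0,0]
  ]
}}

```text
clock: 34.15
tool_pos: [675.7, 95.0, 157.4]
ee_rot: [[0.136, 0.991, 0.002], [0.991, -0.136, 0.001], [0.002, 0.002, -1.0]]
wrist_force: [0.1, -0.2, 0.3]
gripper_width: -0.002
grip_force: 0.0
```

>>> {"name": "move_arm", "arguments": {
  "motion": [
    [0,0,0.2,0,0,0],
    [0,0,0.4,0,0,0],
    [0,0,0.6,0,0,0],
    [0,0,0.6,0,0,0],
    [0,0,0.6,0,0,0]
  ]
}}

```text
clock: 34.65
tool_pos: [676.0, 95.1, 151.7]
ee_rot: [[0.136, 0.991, 0.003], [0.991, -0.136, 0.001], [0.002, 0.003, -1.0]]
wrist_force: [0.0, -0.3, 2.0]
gripper_width: -0.003
grip_force: 0.9
```

```bash
python3 m.py 2>/dev/null; python3 - <<'E'
from workcell import *
s=get_state();print(s["tool_pos"],s["wrist_force"])
E
```

```text
S 0 none
S 1 [299.8 235.6] [-133.8  -87.8]
S 2 [296.6 271.3] [-19.4 -89.6]
T 0 none
T 1 none
T 2 [263.2 168.4] [-21.6 -83.9]
[676.00061191  95.09094847 151.74642815] [0.2482006  0.25534138 1.14609108]
```

>>> {"name": "move_arm", "arguments": {
  "motion": [
    [0,0,0.2,0,0,0],
    [0,0,0.4,0,0,0],
    [0,0,0.5,0,0,0],
    [0,0,0.5,0,0,0],
    [0,0,0.5,0,0,0]
  ]
}}

```text
clock: 35.25
tool_pos: [676.2, 95.1, 147.6]
ee_rot: [[0.136, 0.991, 0.004], [0.991, -0.136, 0.001], [0.002, 0.004, -1.0]]
wrist_force: [-2.1, -0.4, 6.6]
gripper_width: 0.001
grip_force: 3.8
```

>>> {"name": "move_arm", "arguments": {
  "motion": [
    [0,0,0.1,0,0,0],
    [0,0,0.2,0,0,0],
    [0,0,0.3,0,0,0],
    [0,0,0.4,0,0,0],
    [0,0,0.4,0,0,0]
  ]
}}

```text
clock: 35.75
tool_pos: [676.3, 95.1, 144.4]
ee_rot: [[0.136, 0.991, 0.004], [0.991, -0.136, 0.002], [0.002, 0.004, -1.0]]
wrist_force: [-2.8, -0.4, 12.9]
gripper_width: 0.004
grip_force: 6.1
```

>>> {"name": "move_arm", "arguments": {
  "motion": [
    [0,0,0.1,0,0,0],
    [0,0,0.2,0,0,0],
    [0,0,0.3,0,0,0],
    [0,0,0.3,0,0,0],
    [0,0,0.3,0,0,0]
  ]
}}

```text
clock: 36.25
tool_pos: [675.8, 95.1, 139.5]
ee_rot: [[0.136, 0.991, 0.002], [0.991, -0.136, 0.001], [0.002, 0.002, -1.0]]
wrist_force: [0.1, 0.5, 1.9]
gripper_width: 0.004
grip_force: 1.2
```

>>> {"name": "move_arm", "arguments": {
  "motion": [
    [0,0,0.1,0,0,0],
    [0,0,0.2,0,0,0],
    [0,0,0.3,0,0,0],
    [0,0,0.3,0,0,0],
    [0,0,0.3,0,0,0]
  ]
}}

```text
clock: 36.75
tool_pos: [676.2, 95.1, 137.8]
ee_rot: [[0.136, 0.991, 0.004], [0.991, -0.136, 0.001], [0.002, 0.003, -1.0]]
wrist_force: [-1.7, -0.1, 10.0]
gripper_width: -0.002
grip_force: 4.9
```

>>> {"name": "move_arm", "arguments": {
  "motion": [
    [0,0,0.1,0,0,0],
    [0,0,0.2,0,0,0],
    [0,0,0.2,0,0,0],
    [0,0,0.2,0,0,0],
    [0,0,0.2,0,0,0]
  ]
}}

```text
clock: 37.25
tool_pos: [676.5, 95.2, 137.2]
ee_rot: [[0.136, 0.991, 0.005], [0.991, -0.136, 0.002], [0.002, 0.005, -1.0]]
wrist_force: [-5.2, 0.1, 16.7]
gripper_width: -0.001
grip_force: 8.4
```

The punch snapped and reached its stop: the force fell to 2 N, then rose to 17 N. I'll lift straight up, back off and check the box.

>>> {"name": "move_arm", "arguments": {
  "motion": [
    [0,0,-0.5,0,0,0],
    [0,0,-1.2,0,0,0],
    [0,0,-2.5,0,0,0],
    [0,0,-4.5,0,0,0],
    [0,0,-6.5,0,0,0]
  ]
}}

```text
clock: 37.75
tool_pos: [674.9, 94.8, 199.5]
ee_rot: [[0.136, 0.991, 0.0], [0.991, -0.136, 0.001], [0.001, 0.0, -1.0]]
wrist_force: [0.3, -0.7, -0.0]
gripper_width: 0.003
grip_force: 0.0
```

>>> {"name": "move_arm", "arguments": {
  "motion": [
    [-0.5,-3,-1,0,0,0],
    [-1,-6,-1,0,0,0],
    [-1.5,-9,-1,0,0,0],
    [-2,-12,-1,0,0,0],
    [-2,-12,-1,0,0,0]
  ]
}}

```text
clock: 38.25
tool_pos: [549.9, 91.2, 209.1]
ee_rot: [[0.136, 0.991, -0.001], [0.991, -0.136, 0.001], [0.001, -0.001, -1.0]]
wrist_force: [0.3, 0.3, -0.3]
gripper_width: -0.001
grip_force: 0.0
```

```bash
python3 m.py 2>/dev/null; python3 - <<'E'
from h import *
S=dict(np.load("s_last.npz"))
print(blob(S["image"],lambda i:(i.max(2)<50),(328,251),12)); s=get_state();print(s["tool_pos"],s["wrist_force"],s["clock"])
E
```

```text
S 0 [325.7 238. ] [-132.2  -14.1]
S 1 [299.8 235.6] [-133.8  -87.9]
S 2 [296.6 271.3] [-19.4 -89.7]
T 0 none
T 1 [258.5 203.2] [-133.5  -84.8]
T 2 [265.1 168. ] [-19.2 -89.8]
(array([327.98591549, 251.33098592]), array([322, 245,  13,  14, 142], dtype=int32))
[553.84239528  91.43762431 209.54278392] [ 1.10602506 -0.71849642 -0.6100901 ] 38.35
```

The box hasn't moved, the cap is back at its rest position in the image, and the arm is clear.

```bash
python3 -c "
from workcell import *
print(close_job())"
```

```text
the job is handed in; nothing more can be done
None
```

The box is turned a quarter turn anticlockwise and sits against both fences, the punch snapped once on the unmarked corner and is back up, and I handed the job in at about 38 s; no verdict came back, and I did not re-measure the jar, bowl and mallet.

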